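# Fit the sole anvil to the bench stand and pin it

## Task

Set the shoe repair stand up for sole work: lift the sole-shaped anvil out of the wooden rack, set its square tang in the socket of the bench stand, turned so that its cross-hole lines up with the holes through the socket, and let it right down on its shoulder. Then lock it with the cross pin: push the pin through the socket from either side until its collar is up against the socket, and leave it there. Leave the round heel anvil in the rack and the tack jar where it stands.

Things in the scene. Friction and masses are not known exactly. Their poses are not given: they have to be found in the camera images.
- stand: grey steel bench stand, fixed: 160 x 120 x 12 mm foot (long side along its x), an upright square socket tube in the middle, two gussets along x. Origin: centre of the foot's underside on the bench; z up. Socket open at the top, 29 mm square inside with sides along the stand's x and y, 58 mm outside at the rim, free to 88 mm below the rim
- stand_mouth (a point): centre of the socket's top rim, 100 mm above the bench; axes as the stand's
- stand_bore (a point): middle of the stand's cross-hole, on the socket's axis, 64 mm above the bench. The hole, 13 mm in diameter, runs right through the tube along the stand's y and is open on both sides; its outer faces (30 mm square steel pads) lie 29 mm from the socket's axis
- rack: wooden rack, fixed, 100 x 250 mm (long side along its y), 100 mm high; two anvil heads hang by their shoulders in two 32 mm square holes in its top board, at y = +70 and -70 mm. Origin: centre of the underside on the bench; z up
- sole_anvil: grey metal head with a sole-shaped plate, loose, 0.55 to 0.9 kg. Origin: centre of the underside of its shoulder (44 x 44 x 8 mm flange), which rests on the rack's top at the start and on the stand's rim when home; z up, x along the sole to the toe. Plate 178 mm long (x = -82 to +96), 16 mm thick (z = 36 to 52), at most 64 mm wide. Under it a neck 31 mm thick, with a rib along x
- sole_top (a point): middle of the sole anvil's waist on the top face, on the tang's axis, 52 mm above the shoulder's underside. The waist, 44 mm wide, has straight parallel sides along x from -28 to +20 mm: the place to grip from above
- sole_bore (a point): centre of the cross-hole in the sole anvil's tang, 36 mm below the shoulder's underside. The hole, 13 mm in diameter, runs along the head's y (crosswise to the sole); there is none along x, so the sole must lie along the stand's x, toe either way. The tang is 26 mm square, sides along the head's x and y, and ends 80 mm below the shoulder; its last 8 mm taper to 18 mm
- heel_anvil: the other head in the rack: round domed plate of 60 mm diameter on the same neck, shoulder and tang, its top 53 mm above the shoulder and so 153 mm above the bench (pass above or beside it), loose, 0.5 kg; stays there. Origin: centre of the underside of its shoulder; z up. Either head may hang in either hole
- pin: cross pin, loose, 196 mm long, 0.11 to 0.18 kg, lying level on the bench, axis 11 mm above it. Origin: on the axis at the front face of the collar, which comes against the stand; x along the axis to the tip. Steel shank 10 mm thick from x = 0 to 64 mm, then a tapered nose; collar 21 mm in diameter, 6 mm thick; wooden grip 22 x 22 mm, x = -6 to -118 mm, flat sides up and sideways
- pin_mid (a point): point on the pin's shank, 29 mm ahead of the collar's face: lies on the socket's axis when the pin is fully home
- pin_tip (a point): tip of the pin, 78 mm ahead of the collar's face
- pin_grip (a point): point on the axis of the wooden grip, 70 mm behind the collar's face: held here, a gripper pointing straight down stays clear of the anvil when the pin is home
- tack_jar: small jar with a brass-coloured lid, 54 mm wide, 74 mm high, loose, standing behind the work; stays where it is. Origin: centre of its underside
There are look-alikes about, which are no part of the job. Of the things that look like the pin, the smaller one is meant.

How it is judged:
By the outcome, as a careful person would: the job done as asked, in the order asked, and still so for the second after the job is handed in, with the robot touching nothing.
It also fails if it takes over 61 s, if anything falls off the work surface, if the arm or the gripper's body presses on something with over 40 N, if the wrist force passes 120 N, or if a joint passes its speed limit or range.

## Robot

A 6-joint arm with a two-finger parallel gripper is mounted at the origin on the work surface; the furniture and walls round the work are solid. World frame = base frame: x ahead of the robot, y to its left, z up, the work surface at z = 0. Lengths are in mm, angles in rad, forces in N, time in s.
With the tool pointing down it reaches from about 275 to 750 mm from the base axis. Payload 10.2 kg.
Tool frame: the origin (TCP) lies at the very end of the fingers, on their centre line; the grasp point (between the pads) lies 19 mm behind it; x points along the fingers, y is the direction in which the jaws open and shut, and the axes are right-handed (so a half turn about x gives the same grasp; the last joint's range is limited). The gripper opens to 85 mm and grips with 20 to 120 N. Pads are 22 mm wide; open, the fingers measure 114 mm over their backs; the gripper's body (76 mm by 85 mm) begins 54 mm behind the grasp point. The pads swing forward as they close: fully open they stand 13 mm farther back than shut.
Start: joints at [-1.332, 0.313, 1.498, -0, 1.331, -0.223], TCP at [233.908, -470.019, 231.294] pointing down, gripper open.
Joint ranges: [-2.94, 2.94], [-0.97, 2.17], [0.19, 2.56], [-1.23, 4.37], [0.02, 3.11], [-2.88, 2.88]. Speed limits (rad/s): [2.39, 2.39, 3.01, 3.14, 3.14, 3.14].

## Interface

Orientations are given as a unit quaternion [w, x, y, z].
In Python, from rig import ctrl gives the robot as it stands. The module is installed in compiled form; this text tells all that it offers.
- The arm moves only by the tool move_arm, never from a script. Its argument "targets" is a list that holds one entry, the list of rows, each a list of 7 numbers: the opening, from 0 (shut) to 1 (fully open), then the shift along the tool's x, y, z each as a share of 150 mm, from -1 to 1, then the turn, a rotation vector about the tool's x, y, z each as a share of 60 degrees, from -1 to 1. A call has 1 to 5 rows; each row shifts and turns the commanded pose from where the row before left it, along the tool's axes as they then stand; what a row does not reach is not made up. A row lasts 1/10 s, in which the tool goes at most 50 mm and 8.59 degrees, less where a joint would pass 70% of its speed; a pose out of reach is approached as far as the arm can. A call with a number of a shift or a turn outside -1 to 1 is refused whole. A call with a gripper value outside its range is refused whole. The fingers move at their own pace and stop on an object; "force" is the grip in N (left out, the last holds). Time passes only in rows, so rows that do not move let the fingers close. It gives the time, the measured TCP pose, the force and the opening at its end, in the units of the state.
- ctrl.sense(): the state, without advancing time (a new reading comes with each control period).
- ctrl.capture(name): name is "scene" or "top"; returns the picture (480x640x3 uint8, red, green, blue); there is no depth.
- ctrl.calibration(name): a dict with "camera_matrix" (3x3 intrinsics, pixels), "extrinsics" (4x4, takes a point from world to camera coordinates). Camera axes: x right, y down, z forward; pixel columns grow to the right and rows downward; lengths in mm; the calibration is good to about 2 mm. A picture is of the moment at which its call begins. calibration takes no time and is no camera call.
- ctrl.finish_job(): hands the job in, once; it reports no verdict.
Trained networks look in the newest picture that a camera, given by its name, has taken for a name from the list of things; names that differ only in an ending like _2 or _b are one class to them, and where a whole thing is asked for, a point or a joint stands for the part that bears it (a point fixed in the world has none). Each returns a list of dicts, best first, with "confidence" (0 to 1); they miss things now and then, are a little off and sometimes report something else, mostly with a low value. They report only what shows in the picture. A call takes as long as a camera call. They do not tell look-alikes from the thing itself.
- ctrl.recognise(label, camera): "point" ([row, column] in pixels, amid what is visible of it).
- ctrl.cut_out(label, camera): "pixels" (480x640 bool, what is visible of it) and "point" ([row, column] in pixels, amid what is visible of it).
The state is a dict: "time_s": time; "joints": joint angles; "dq": joint speeds; "tau": joint torques, N m; "eef_pos": TCP position; "ee_rot": TCP orientation; "force": force on the tool from outside, world axes, zero at the start; "wrist_torque": the same for the moment, N m; "grip_width": opening from 0.0 (shut) to 1.0 (fully open).
Only numpy, scipy, OpenCV 4.12 (cv2) and the standard library are available. Lean on these libraries where they do the work, as an engineer would, in place of code of your own. Each camera call takes 0.05 s, during which the arm holds its last target.

## Working session

There is one attempt and no reset: what is moved stays moved. The work goes in short steps, Python scripts to look and compute and a tool call to move; the robot and the scene stay as the last step left them, time stands still between calls to the robot, and variables do not carry over. Pictures are saved under pics/ and viewed, and the job is handed in when it is done.

Besides the shell and the picture viewer there is one more tool, called after "Request:" by a JSON object that holds its "op" and its "data". move_arm: Moves the arm, as the interface text tells. Shift numbers are shares of 150 mm and turn numbers shares of 60 degrees, none past 1 either way. Its arguments: {"type":"object","properties":{"targets":{"type":"array","items":{"type":"array","items":{"type":"array","items":{"type":"number","minimum":-1,"maximum":1}}}},"force":{"type":"number"}},"required":["targets"]}

```bash
ls; mkdir -p pics
python3 - <<'E'
from rig import ctrl
import cv2,numpy as np
print(ctrl.sense())
for n in ("scene","top"):
    im=ctrl.capture(n); cv2.imwrite(f"pics/{n}0.png",im[:,:,::-1])
    c=ctrl.calibration(n); print(n,np.round(c["camera_matrix"],1).tolist(),np.round(c["extrinsics"],4).tolist())
    for l in ["stand","rack","sole_anvil","heel_anvil","pin","tack_jar","pin_tip","pin_grip","pin_mid","sole_top","stand_mouth"]:
        try: print(n,l,[(np.round(d["point"]).tolist(),round(d["confidence"],2)) for d in ctrl.recognise(l,n)])
        except Exception as e: print(l,e)
E
```

```text
pics
{'time_s': 0.0, 'joints': array([-1.33243071e+00,  3.13445217e-01,  1.49846668e+00, -1.27929541e-06,
        1.33100876e+00, -2.23386837e-01]), 'dq': array([-0.00044531,  0.00130522,  0.00099104, -0.00024329,  0.00087734,
       -0.00036791]), 'tau': array([ 1.19086108e-03, -4.12260246e+01, -2.59743404e+01, -9.20732350e-05,
        4.16219162e-03, -3.96527611e-06]), 'eef_pos': array([ 233.82629395, -469.75125936,  230.72638661]), 'ee_rot': array([-0.16133823, -0.68834046, -0.16227724,  0.68834837]), 'force': array([-0.68489621,  0.48035193,  0.06508329]), 'wrist_torque': array([ 0.03264428,  0.02261014, -0.00127176]), 'grip_width': 0.9969425549161111}
scene [[585.5, 0.0, 321.2], [0.0, 585.5, 236.7], [0.0, 0.0, 1.0]] [[-0.5658, -0.8244, -0.0162, 279.3641], [-0.5269, 0.3766, -0.7619, 378.4755], [0.6342, -0.4226, -0.6475, 1283.2629], [0.0, 0.0, 0.0, 1.0]]
scene stand [([267.0, 317.0], 0.63)]
scene rack [([302.0, 243.0], 0.88), ([268.0, 315.0], 0.18)]
scene sole_anvil [([255.0, 262.0], 0.64)]
scene heel_anvil [([290.0, 220.0], 0.93), ([256.0, 262.0], 0.42)]
scene pin [([287.0, 451.0
[... 542 characters left out ...]
.1483, 533.5741], [0.148, 0.0177, -0.9888, 1363.35], [0.0, 0.0, 0.0, 1.0]]
top stand [([256.0, 314.0], 0.73)]
top rack [([251.0, 228.0], 0.74), ([251.0, 313.0], 0.32)]
top sole_anvil [([272.0, 433.0], 0.73), ([236.0, 250.0], 0.65), ([254.0, 316.0], 0.18)]
top heel_anvil [([248.0, 195.0], 0.57)]
top pin [([271.0, 430.0], 0.95), ([343.0, 414.0], 0.81)]
top tack_jar [([158.0, 385.0], 0.94)]
top pin_tip [([343.0, 411.0], 0.86), ([270.0, 433.0], 0.69)]
top pin_grip [([268.0, 433.0], 0.72), ([346.0, 413.0], 0.63)]
top pin_mid [([272.0, 434.0], 0.94), ([234.0, 250.0], 0.69), ([342.0, 411.0], 0.64)]
top sole_top [([233.0, 249.0], 0.76), ([249.0, 230.0], 0.2)]
top stand_mouth [([253.0, 315.0], 0.97)]
```

View pics/scene0.png

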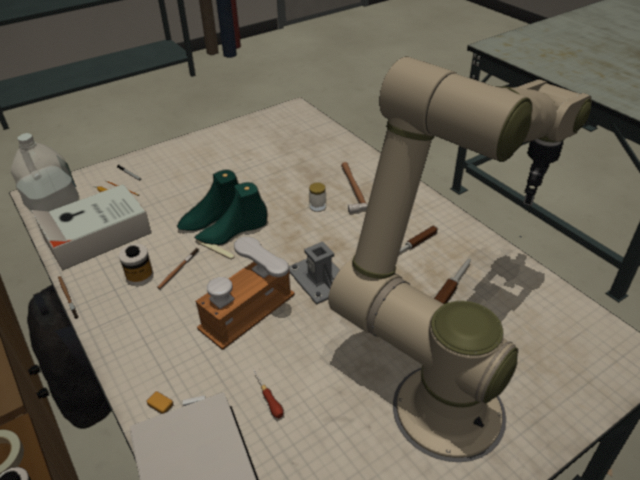

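View pics/top0.png

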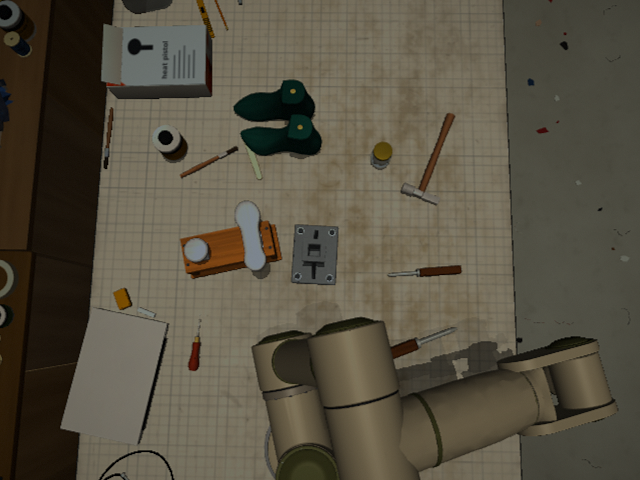

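Run:
```python
import cv2
im=cv2.imread("pics/top0.png")
cv2.imwrite("pics/top0a.png",cv2.resize(im[180:330,170:370],None,fx=4,fy=4,interpolation=cv2.INTER_CUBIC))
cv2.imwrite("pics/top0b.png",cv2.resize(im[230:380,350:500],None,fx=4,fy=4,interpolation=cv2.INTER_CUBIC))
```

```text
(no output)
```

View pics/top0a.png

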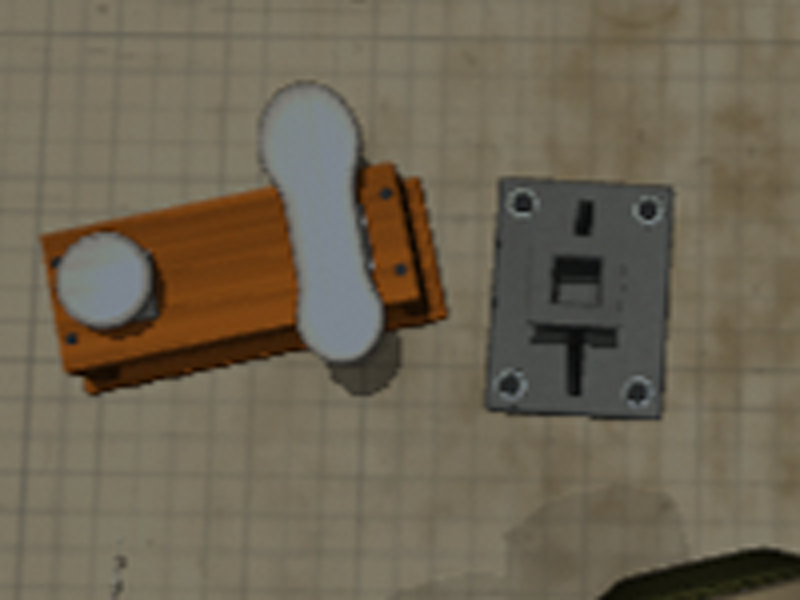

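View pics/top0b.png

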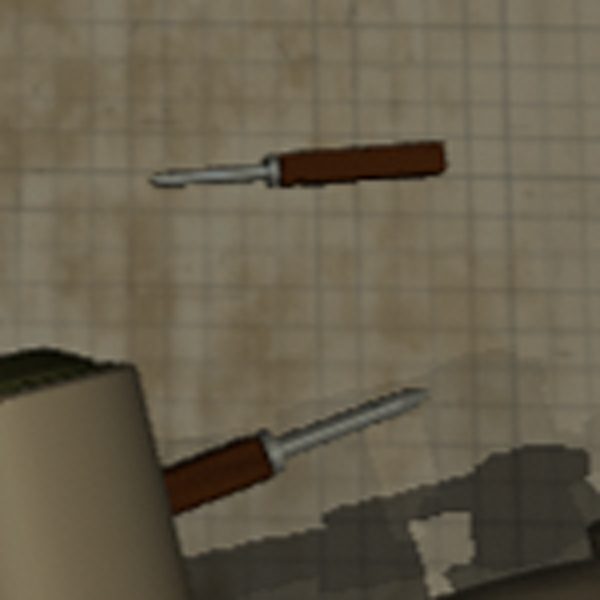

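```bash
cat > h.py <<'E'
import numpy as np,cv2
from rig import ctrl
def cam(n):
    c=ctrl.calibration(n); return np.array(c["camera_matrix"]),np.array(c["extrinsics"])
def px2w(n,rc,z):
    K,E=cam(n); rc=np.atleast_2d(rc).astype(float)
    d=np.linalg.inv(K)@np.c_[rc[:,1],rc[:,0],np.ones(len(rc))].T
    R=E[:3,:3];t=E[:3,3]; o=-R.T@t; d=R.T@d
    s=(z-o[2])/d[2]; return (o[:,None]+s*d).T
def w2px(n,P):
    K,E=cam(n); P=np.atleast_2d(P); q=K@(E[:3,:3]@P.T+E[:3,3:4]); return np.c_[q[1]/q[2],q[0]/q[2]]
E
python3 - <<'E'
from h import *
for n in("top","scene"):
    ctrl.capture(n)
    for l in["stand","sole_anvil","pin","tack_jar","heel_anvil","rack"]:
        r=ctrl.cut_out(l,n)
        for i,d in enumerate(r):
            if d["confidence"]>.3:
                m=d["pixels"];np.save(f"m_{n}_{l}_{i}.npy",m)
                ys,xs=np.nonzero(m);
                print(n,l,i,round(d["confidence"],2),m.sum(),ys.min(),ys.max(),xs.min(),xs.max(),cv2.minAreaRect(np.c_[xs,ys].astype(np.float32)))
print(ctrl.sense()["time_s"])
E
```

```text
top stand 0 0.87 2597 224 284 291 338 ((314.21319580078125, 254.0152130126953), (44.600650787353516, 58.992557525634766), 4.085616588592529)
top sole_anvil 0 0.63 1369 201 269 234 265 ((249.3194122314453, 235.3392333984375), (69.49752807617188, 24.63703727722168), 81.15818786621094)
top pin 0 0.79 507 327 357 391 455 ((422.9482727050781, 339.62066650390625), (11.884501457214355, 68.15018463134766), 68.19859313964844)
top pin 1 0.62 506 265 276 388 460 ((424.0462646484375, 271.15814208984375), (10.07194709777832, 72.26222229003906), 87.70938873291016)
top pin 2 0.49 1492 200 270 233 266 ((250.94842529296875, 235.12826538085938), (71.12525177001953, 27.204273223876953), 76.90811157226562)
top tack_jar 0 0.9 467 141 167 370 392 ((380.60003662109375, 154.20001220703125), (19.606117248535156, 27.195587158203125), 18.43494987487793)
top heel_anvil 0 0.64 506 238 261 183 208 ((195.5, 249.5), (23.0, 25.0), 90.0)
top rack 0 0.73 2757 220 278 180 281 ((229.724365234375, 248.93521118164062), (42.41515350341797, 98.35969543457031), 78.28752136230469)
scene stand 0 0.93 1767 242 302 290 338 ((319
[... 409 characters left out ...]
3305664, 51.90342712402344), 41.633541107177734)
scene pin 1 0.85 320 226 250 401 437 ((418.73529052734375, 238.55886840820312), (8.574929237365723, 42.18865203857422), 59.03623962402344)
scene tack_jar 0 0.93 431 182 209 309 326 ((317.5, 195.5), (27.0, 17.0), 90.0)
scene tack_jar 1 0.75 1883 241 303 290 338 ((318.8524475097656, 271.1229553222656), (53.26334762573242, 46.98953628540039), 50.19443130493164)
scene heel_anvil 0 0.78 648 277 324 207 234 ((223.49057006835938, 300.2169494628906), (47.66410827636719, 25.27433967590332), 74.05460357666016)
scene rack 0 0.7 4057 262 348 196 293 ((242.31539916992188, 300.2444152832031), (55.081153869628906, 105.97380065917969), 54.162349700927734)
1.9
```

```bash
cat > fit.py <<'E'
from h import *
from scipy.optimize import minimize
def box(x0,x1,y0,y1,z0,z1): return np.array([[x,y,z] for x in(x0,x1) for y in(y0,y1) for z in(z0,z1)],float)
def circ(cx,r,z,a=np.linspace(0,2*np.pi,24)): return np.c_[cx+r*np.cos(a),r*np.sin(a),0*a+z]
def prism(o,z0,z1): return [np.r_[np.c_[o,0*o[:,0]+z0],np.c_[o,0*o[:,0]+z1]]]
STAND=[box(-80,80,-60,60,0,12),box(-29,29,-29,29,12,100)]
def sole():
    a=np.linspace(0,2*np.pi,24)
    P=[np.r_[circ(64,32,36),circ(64,32,52)],np.r_[circ(-55,27,36),circ(-55,27,52)]]
    P+=[box(-28,20,-22,22,36,52),
     np.r_[[(20,s*22,z) for s in(-1,1) for z in(36,52)],[(50,s*28.5,z) for s in(-1,1) for z in(36,52)]],
     np.r_[[(-28,s*22,z) for s in(-1,1) for z in(36,52)],[(-45,s*25,z) for s in(-1,1) for z in(36,52)]],
     box(-22,22,-22,22,0,8),box(-15.5,15.5,-15.5,15.5,8,36)]
    return [np.array(p,float) for p in P]
SOLE=sole()
b=np.linspace(0,2*np.pi,16)
PIN=[np.r_[np.c_[0*b,5*np.cos(b),5*np.sin(b)],np.c_[0*b+64,5*np.cos(b),5*np.sin(b)],np.c_[0*b+78,1.5*np.cos(b),1.5*np.sin(b)]],
 np.r_[np.c_[0*b,10.5*np.cos(b),10.5*np.sin(b)],np.c_[0*b-6,10.5*np.cos(b),10.5*np.sin(b)]],box(-118,-6,-11,11,-11,11)]
S=4
def sil(n,parts,x,y,z,yaw):
    c,s=np.cos(yaw),np.sin(yaw);R=np.array([[c,-s,0],[s,c,0],[0,0,1]])
    m=np.zeros((480*S,640*S),np.uint8)
    for p in parts:
        q=w2px(n,p@R.T+[x,y,z])[:,::-1]
        q=((q+0.5)*S-0.5)
        cv2.fillConvexPoly(m,cv2.convexHull(np.round(q).astype(np.int32)),1)
    return m
def fit(masks,parts,x0,z):
    up={n:np.repeat(np.repeat(m.astype(np.uint8),S,0),S,1) for n,m in masks.items()}
    def f(v):
        t=0
        for n,m in up.items():
            s=sil(n,parts,v[0],v[1],z,v[2]/100); t+=1-(s&m).sum()/(s|m).sum()
        return t
    best=None
    v=np.array(x0,float)
    for st in(15,5,2):
        sm=np.array([v]+[v+st*np.eye(3)[i] for i in range(3)])
        r=minimize(f,v,method="Nelder-Mead",options=dict(initial_simplex=sm,xatol=.05,fatol=1e-5)); v=r.x
    return r.x,r.fun
E
cat > t.py <<'E'
from fit import *
L=lambda a:np.load(a)
def init(n,p,z): return px2w(n,p,z)[0][:2]
for name,parts,z,files,p,zp,yaw in [("stand",STAND,0,("m_top_stand_0.npy","m_scene_stand_0.npy"),(254,314),30,0),
   ("sole",SOLE,100,("m_top_sole_anvil_0.npy","m_scene_sole_anvil_0.npy"),(238,250),150,15),
   ("pin",PIN,11,("m_top_pin_1.npy","m_scene_pin_1.npy"),(270.5,418),11,155)]:
    i=init("top",p,zp)
    for sel in (("top","scene"),("top",),("scene",)):
        mk={n:L(f) for n,f in zip(("top","scene"),files) if n in sel}
        print(name,sel,fit(mk,parts,[*i,yaw],z))
E
python3 t.py
```

```text
stand ('top', 'scene') (array([ 5.02521315e+02,  1.66748983e-01, -5.19021489e+00]), np.float64(0.27213016423743097))
stand ('top',) (array([502.27208886,   0.69591016,  -4.79967707]), np.float64(0.023093105159902594))
stand ('scene',) (array([504.69619721,  -2.9452323 ,  -9.82923737]), np.float64(0.23303898926776256))Traceback (most recent call last):
  File "t.py", line 10, in <module>
    print(name,sel,fit(mk,parts,[*i,yaw],z))
                   ~~~^^^^^^^^^^^^^^^^^^^^^
  File "fit.py", line 39, in fit
    r=minimize(f,v,method="Nelder-Mead",options=dict(initial_simplex=sm,xatol=.05,fatol=1e-5)); v=r.x
    res = _minimize_neldermead(fun, x0, args, callback, bounds=bounds,
                               **options)
    fsim[j] = func(sim[j])
              ~~~~^^^^^^^^
    fx = function(np.copy(x), *(wrapper_args + args))
  File "fit.py", line 33, in f
    s=sil(n,parts,v[0],v[1],z,v[2]/100); t+=1-(s&m).sum()/(s|m).sum()
  File "fit.py", line 24, in sil
    q=w2px(n,p@R.T+[x,y,z])[:,::-1]
      ~~~~^^^^^^^^^^^^^^^^^
  File "h.py", line 11, in w2px
    K,E=cam(n); P=np.atleast_2d(P); q=K@(E[:3,:3]@P.T+E[:3,3:4]); return np.c_[q[1]/q[2],q[0]/q[2]]
        ~~~^^^
  File "h.py", line 4, in cam
    c=ctrl.calibration(n); return np.array(c["camera_matrix"]),np.array(c["extrinsics"])
ValueError: time passes only in moves, steps and waits
```

```bash
sed -i '/^def cam/i import functools\n@functools.lru_cache' h.py; python3 t.py
```

```text
stand ('top', 'scene') (array([ 5.02521315e+02,  1.66748983e-01, -5.19021489e+00]), np.float64(0.27213016423743097))
stand ('top',) (array([502.27208886,   0.69591016,  -4.79967707]), np.float64(0.023093105159902594))
stand ('scene',) (array([504.69619721,  -2.9452323 ,  -9.82923737]), np.float64(0.23303898926776256))
sole ('top', 'scene') (array([522.74654192, 153.79243634,  20.6544477 ]), np.float64(0.1991704768397553))
sole ('top',) (array([522.83213339, 154.11973978,  23.39533239]), np.float64(0.07853800429998736))
sole ('scene',) (array([523.66943089, 153.47932332,  17.88145575]), np.float64(0.11004536004536003))
pin ('top', 'scene') (array([ 456.75628632, -273.02653861,  166.38021047]), np.float64(0.3908854162486046))
pin ('top',) (array([ 456.71564332, -272.89137446,  166.11350027]), np.float64(0.09582166199813258))
pin ('scene',) (array([ 457.00851588, -275.75723287,  168.01301888]), np.float64(0.2811443066516347))
```

```bash
python3 - <<'E'
from fit import *
def ov(n,src,items,crop,out,f=5):
    im=cv2.imread(src); big=cv2.resize(im,None,fx=S,fy=S,interpolation=cv2.INTER_CUBIC)
    for parts,x,y,z,yaw in items:
        for p in parts:
            m=sil(n,[p],x,y,z,yaw)
            cs,_=cv2.findContours(m,cv2.RETR_EXTERNAL,cv2.CHAIN_APPROX_NONE); cv2.drawContours(big,cs,-1,(0,255,0),1)
    r0,r1,c0,c1=[v*S for v in crop]; cv2.imwrite(out,big[r0:r1,c0:c1])
it=[(STAND,502.3,.7,0,-.048),(SOLE,522.8,154,100,.21),(PIN,456.7,-272.9,11,1.66)]
ov("top","pics/top0.png",it,(190,300,170,350),"pics/o1.png")
ov("top","pics/top0.png",it,(240,300,380,470),"pics/o2.png")
ov("scene","pics/scene0.png",it,(210,350,190,350),"pics/o3.png")
ov("scene","pics/scene0.png",it,(215,265,390,450),"pics/o4.png")
E
python3 -c "
import cv2,numpy as np
a=cv2.imread('pics/o2.png');b=cv2.imread('pics/o4.png')
h=max(a.shape[0],b.shape[0]);f=lambda i:cv2.copyMakeBorder(i,0,h-i.shape[0],0,0,0)
cv2.imwrite('pics/o24.png',np.hstack([f(a),f(b)]))"
```

```text
(no output)
```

View pics/o1.png

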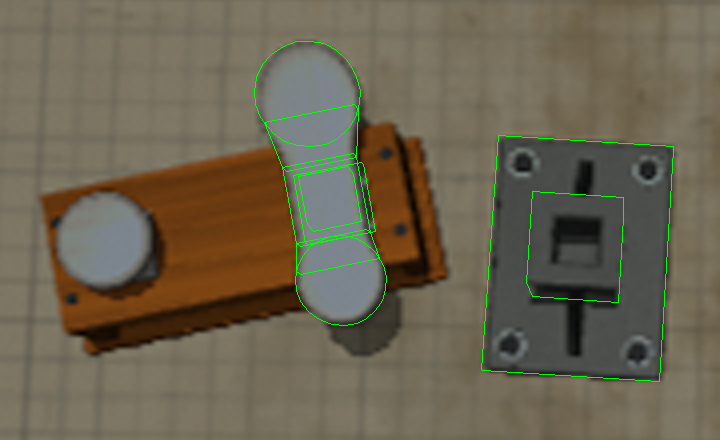

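View pics/o24.png

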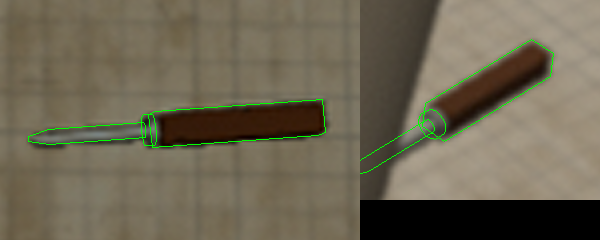

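View pics/o3.png

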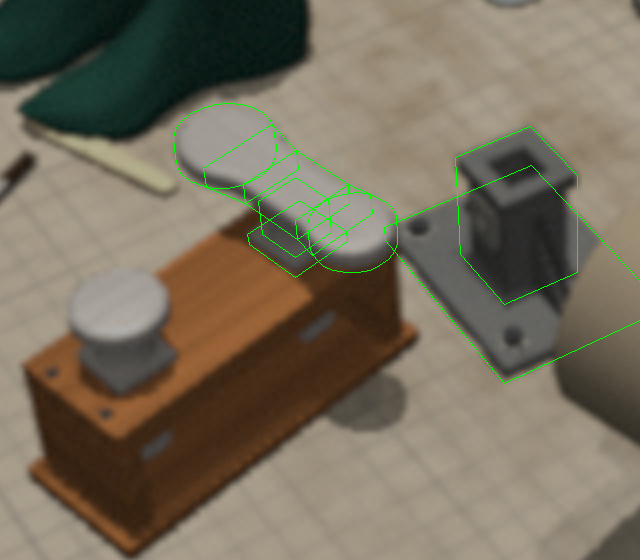

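```bash
cat > plan.py <<'E'
import sys
from h import *
from scipy.spatial.transform import Rotation as Ro
def plan(pos,yaw=None,n=None,tilt0=True):
    """target TCP pos, jaw direction yaw(mod pi), tool down; prints share totals in current tool frame"""
    s=ctrl.sense(); q=s["ee_rot"]; R=Ro.from_quat([q[1],q[2],q[3],q[0]]); M=R.as_matrix()
    cy=np.arctan2(M[1,1],M[0,1])
    print("t",round(s["time_s"],2),"pos",np.round(s["eef_pos"],1),"jawyaw",round(cy,4),"toolx",np.round(M[:,0],4),"F",np.round(s["force"],1),"T",np.round(s["wrist_torque"],2),"w",round(s["grip_width"],3),"q6",round(s["joints"][5],2))
    if pos is None: return
    if yaw is None: yaw=cy
    d=(yaw-cy+np.pi/2)%np.pi-np.pi/2; yw=cy+d
    xt=np.array([0,0,-1.]);yt=np.array([np.cos(yw),np.sin(yw),0]);zt=np.cross(xt,yt)
    T=np.c_[xt,yt,zt]
    rv=Ro.from_matrix(M.T@T).as_rotvec()/np.radians(60)
    dp=np.array(pos)-s["eef_pos"]
    tc=M.T@dp/150; tt=T.T@dp/150
    print("turn(share)",np.round(rv,4)," shift if moved first",np.round(tc,4)," shift if turned first",np.round(tt,4)," dworld",np.round(dp,1),"min rows",round(max(np.linalg.norm(dp)/50,np.degrees(np.linalg.norm(rv*np.radians(60)))/8.59),1))
if __name__=="__main__":
    a=[float(v) for v in sys.argv[1:]]
    plan(a[:3] if a else None,a[3] if len(a)>3 else None)
E
python3 plan.py 522.8 154 200 1.781
```

```text
t 1.9 pos [ 233.9 -470.   231.3] jawyaw -1.109 toolx [-0.  0. -1.] F [ 0.1 -0.2  0.2] T [-0.01  0.   -0.02] w 0.997 q6 -0.22
turn(share) [ 0.2402 -0.      0.    ]  shift if moved first [ 0.2087 -2.8662 -3.5777]  shift if turned first [ 0.2086 -3.6666 -2.7516]  dworld [288.9 624.  -31.3] min rows 13.8
```

Request:
{"op": "move_arm", "data": {"targets": [[[1,0,0,0,0.12,0,0],[1,0,0,0,0.12,0,0],[1,0,-0.24,-0.18,0,0,0],[1,0,-0.24,-0.18,0,0,0],[1,0,-0.24,-0.18,0,0,0]]], "force": 80}}

```text
time_s: 2.4
eef_pos: [290.9, -346.0, 231.2]
ee_rot: [0.074, 0.703, 0.074, -0.703]
force: [0.7, -0.5, 0.3]
grip_width: 1.0
```

Request:
{"op": "move_arm", "data": {"targets": [[[1,0,-0.24,-0.18,0,0,0],[1,0,-0.24,-0.18,0,0,0],[1,0,-0.24,-0.18,0,0,0],[1,0,-0.24,-0.18,0,0,0],[1,0,-0.24,-0.18,0,0,0]]]}}

```text
time_s: 2.9
eef_pos: [385.4, -141.6, 231.6]
ee_rot: [0.074, 0.703, 0.074, -0.703]
force: [1.2, -1.5, 0.6]
grip_width: 0.997
```

Request:
{"op": "move_arm", "data": {"targets": [[[1,0,-0.24,-0.18,0,0,0],[1,0,-0.24,-0.18,0,0,0],[1,0,-0.24,-0.18,0,0,0],[1,0,-0.24,-0.18,0,0,0],[1,0,-0.24,-0.18,0,0,0]]]}}

```text
time_s: 3.4
eef_pos: [479.9, 62.9, 231.5]
ee_rot: [0.074, 0.703, 0.074, -0.703]
force: [0.1, -0.1, -0.5]
grip_width: 0.999
```

```bash
python3 plan.py 522.8 154 200 1.781
```

```text
t 3.4 pos [479.9  62.9 231.5] jawyaw -1.3601 toolx [ 5.e-04 -2.e-04 -1.e+00] F [ 0.1 -0.1 -0.5] T [ 0.01  0.01 -0.03] w 0.999 q6 1.25
turn(share) [ 0.0005 -0.0005 -0.0003]  shift if moved first [ 0.2099 -0.534  -0.4066]  shift if turned first [ 0.2098 -0.5341 -0.4064]  dworld [ 42.9  91.1 -31.5] min rows 2.1
```

Request:
{"op": "move_arm", "data": {"targets": [[[1,0,-0.178,-0.136,0,0,0],[1,0,-0.178,-0.136,0,0,0],[1,0.1,-0.178,-0.135,0,0,0],[1,0.1,0,0,0,0,0],[1,0,0,0,0,0,0]]]}}

```text
time_s: 3.9
eef_pos: [521.5, 152.6, 199.3]
ee_rot: [-0.075, -0.702, -0.075, 0.705]
force: [0.8, -0.4, -0.3]
grip_width: 1.001
```

Run:
```python
from h import *
from plan import plan
plan([522.8,154,125],1.781)
for n in("top","scene"):
    im=ctrl.capture(n); cv2.imwrite(f"pics/{n}1.png",im[:,:,::-1])
a=cv2.imread("pics/top1.png")[170:310,170:370];b=cv2.imread("pics/scene1.png")[150:350,180:380]
cv2.imwrite("pics/c1.png",np.hstack([cv2.resize(a,(400,280)),cv2.resize(b,(400,400))[60:340]]))
```

```text
t 3.9 pos [521.5 152.6 199.3] jawyaw -1.359 toolx [-4.e-03 -3.e-04 -1.e+00] F [ 0.8 -0.4 -0.3] T [-0.   -0.03 -0.02] w 1.001 q6 1.43
turn(share) [0.0015 0.0038 0.0005]  shift if moved first [ 0.4954 -0.0069 -0.0124]  shift if turned first [ 0.4954 -0.0071 -0.0104]  dworld [  1.3   1.4 -74.3] min rows 1.5
```

View pics/c1.png

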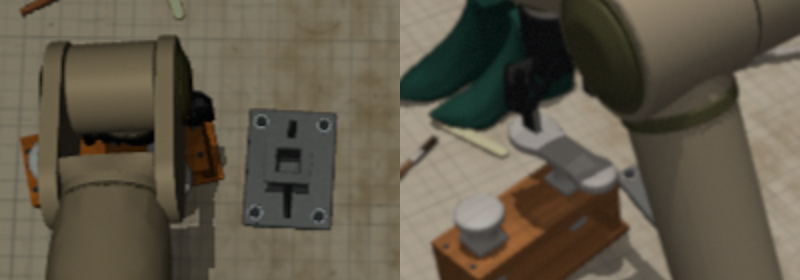

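Request:
{"op": "move_arm", "data": {"targets": [[[1,0.15,-0.007,-0.008,0,0,0],[1,0.15,0,0,0,0,0],[1,0.1,0,0,0,0,0],[1,0.09,0,0,0,0,0],[1,0,0,0,0,0,0]]]}}

```text
time_s: 4.5
eef_pos: [523.0, 152.7, 127.4]
ee_rot: [-0.074, -0.703, -0.074, 0.704]
force: [-0.5, -0.1, 0.4]
grip_width: 0.998
```

Run:
```python
from h import *
from plan import plan
plan([522.8,154,125],1.781)
im=ctrl.capture("scene"); cv2.imwrite(f"pics/scene2.png",im[:,:,::-1])
b=cv2.imread("pics/scene2.png")[210:330,190:350]
cv2.imwrite("pics/c2.png",cv2.resize(b,None,fx=4,fy=4,interpolation=cv2.INTER_CUBIC))
```

```text
t 4.5 pos [523.  152.7 127.4] jawyaw -1.3614 toolx [-1.5e-03 -1.0e-04 -1.0e+00] F [-0.5 -0.1  0.4] T [-0.01 -0.01  0.01] w 0.998 q6 1.43
turn(share) [-0.0008  0.0014  0.0002]  shift if moved first [ 0.0161 -0.009  -0.0008]  shift if turned first [ 0.0161 -0.009  -0.0008]  dworld [-0.2  1.3 -2.4] min rows 0.1
```

View pics/c2.png

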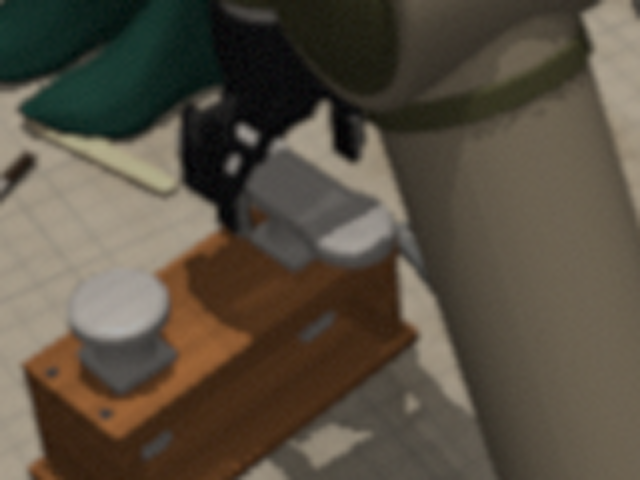

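Request:
{"op": "move_arm", "data": {"targets": [[[1,0.045,-0.005,0,0,0,0],[0,0,0,0,0,0,0],[0,0,0,0,0,0,0],[0,0,0,0,0,0,0],[0,0,0,0,0,0,0]]], "force": 90}}

```text
time_s: 5.05
eef_pos: [523.5, 153.9, 121.9]
ee_rot: [0.074, 0.704, 0.074, -0.703]
force: [-1.6, -2.6, 5.1]
grip_width: 0.498
```

Request:
{"op": "move_arm", "data": {"targets": [[[0,0,0,0,0,0,0],[0,0,0,0,0,0,0]]]}}

```text
time_s: 5.25
eef_pos: [523.5, 153.9, 121.8]
ee_rot: [0.074, 0.704, 0.074, -0.703]
force: [-1.8, -2.1, 5.7]
grip_width: 0.496
```

```bash
python3 plan.py
```

```text
t 5.25 pos [523.5 153.9 121.8] jawyaw -1.3604 toolx [ 1.1e-03 -3.0e-04 -1.0e+00] F [-1.8 -2.1  5.7] T [-0.23  0.3  -0.01] w 0.496 q6 1.43
```

Request:
{"op": "move_arm", "data": {"targets": [[[0,-0.07,0,0,0,0,0],[0,-0.1,0,0,0,0,0],[0,-0.15,0,0,0,0,0],[0,-0.2,0,0,0,0,0],[0,-0.2,0,0,0,0,0]]]}}

```text
time_s: 5.75
eef_pos: [522.3, 154.2, 229.5]
ee_rot: [-0.074, -0.702, -0.074, 0.704]
force: [0.6, 0.4, -6.9]
grip_width: 0.497
```

```bash
python3 plan.py 502.3 0.7 225 1.523
```

```text
t 5.75 pos [522.3 154.2 229.5] jawyaw -1.3602 toolx [-0.0028 -0.     -1.    ] F [ 0.6  0.4 -6.9] T [-0.   -0.06  0.01] w 0.497 q6 1.43
turn(share) [2.467e-01 2.700e-03 2.000e-04]  shift if moved first [0.0303 0.9725 0.3443]  shift if turned first [0.03   1.0282 0.0845]  dworld [ -20.  -153.5   -4.5] min rows 3.1
```

Request:
{"op": "move_arm", "data": {"targets": [[[0,-0.03,0,0,0.082,0,0],[0,0,0,0,0.082,0,0],[0,0,0.1,0.008,0.083,0,0],[0,0,0.2,0.016,0,0,0],[0,0,0.24,0.02,0,0,0]]]}}

```text
time_s: 6.25
eef_pos: [513.1, 73.3, 232.9]
ee_rot: [0.017, -0.706, 0.016, 0.708]
force: [1.2, -0.4, -7.4]
grip_width: 0.497
```

Request:
{"op": "move_arm", "data": {"targets": [[[0,0,0.24,0.02,0,0,0],[0,0,0.16,0.013,0,0,0],[0,0,0.08,0.006,0,0,0],[0,0,0,0,0,0,0],[0,0,0,0,0,0,0]]]}}

```text
time_s: 6.75
eef_pos: [504.5, 2.4, 233.4]
ee_rot: [0.017, -0.707, 0.017, 0.707]
force: [-0.5, 0.3, -7.7]
grip_width: 0.499
```

Run:
```python
from h import *
from plan import plan
plan([502.3,0.7,225],1.523)
for n in("top","scene"):
    im=ctrl.capture(n); cv2.imwrite(f"pics/{n}3.png",im[:,:,::-1])
    r=ctrl.cut_out("sole_anvil",n)
    for i,d in enumerate(r):
        if d["confidence"]>.2: print(n,d["confidence"],d["point"],d["pixels"].sum()); np.save(f"m3_{n}_{i}.npy",d["pixels"])
a=cv2.imread("pics/top3.png")[170:320,240:390];b=cv2.imread("pics/scene3.png")[150:300,250:400]
cv2.imwrite("pics/c3.png",np.hstack([cv2.resize(a,(400,400)),cv2.resize(b,(400,400))]))
```

```text
t 6.75 pos [504.5   2.4 233.4] jawyaw -1.6189 toolx [-7.e-04  8.e-04 -1.e+00] F [-0.5  0.3 -7.7] T [0.04 0.07 0.04] w 0.499 q6 1.39
turn(share) [-0.0003  0.0007  0.0007]  shift if moved first [0.0558 0.0123 0.0142]  shift if turned first [0.0558 0.0123 0.0142]  dworld [-2.2 -1.7 -8.4] min rows 0.2
top 0.74 [255.7, 313.3] 225
```

View pics/c3.png

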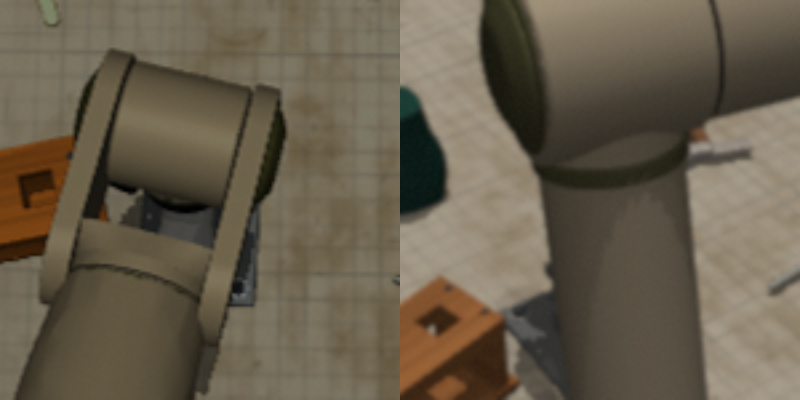

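Run:
```python
from fit import *
print(px2w("top",(249.4,313.9),100))
im=cv2.imread("pics/top0.png"); 
big=cv2.resize(im[235:265,298:332],None,fx=16,fy=16,interpolation=cv2.INTER_CUBIC)
for (x,y) in((502.3,.7),):
  c,s=np.cos(-.048),np.sin(-.048);R=np.array([[c,-s],[s,c]])
  for h in(14.5,29):
    q=np.array([[-h,-h],[h,-h],[h,h],[-h,h]])@R.T+[x,y]
    p=w2px("top",np.c_[q,np.full(4,100.)])[:,::-1]
    p=((p-[298,235]+.5)*16-.5).astype(np.int32); cv2.polylines(big,[p],True,(0,255,0),1)
cv2.imwrite("pics/mouth.png",big)
```

```text
[[502.41027173  -1.01301248 100.        ]]
```

View pics/mouth.png

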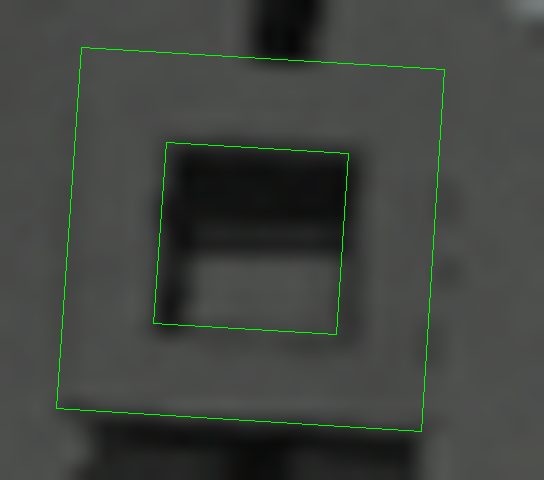

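Request:
{"op": "move_arm", "data": {"targets": [[[0,0.1,0.015,0.013,0,0,0],[0,0.08,0,0,0,0,0],[0,0,0,0,0,0,0],[0,0,0,0,0,0,0]]]}}

```text
time_s: 7.35
eef_pos: [502.7, -0.2, 206.6]
ee_rot: [0.017, -0.707, 0.017, 0.707]
force: [0.1, 0.9, -7.7]
grip_width: 0.499
```

Run:
```python
from plan import plan
from h import *
plan([502.5,0.2,121.8],1.523)
for n in("top","scene"):
    im=ctrl.capture(n); cv2.imwrite(f"pics/{n}4.png",im[:,:,::-1])
a=cv2.imread("pics/top4.png")[200:300,260:360];b=cv2.imread("pics/scene4.png")[190:340,250:400]
cv2.imwrite("pics/c4.png",np.hstack([cv2.resize(a,(400,400)),cv2.resize(b,(400,400))]))
```

```text
t 7.35 pos [ 5.027e+02 -2.000e-01  2.066e+02] jawyaw -1.6187 toolx [-2.e-04  1.e-04 -1.e+00] F [ 0.1  0.9 -7.7] T [0.01 0.03 0.01] w 0.499 q6 1.38
turn(share) [-0.0001  0.0002  0.0001]  shift if moved first [ 0.5656 -0.0024  0.0014]  shift if turned first [ 0.5656 -0.0025  0.0015]  dworld [ -0.2   0.4 -84.8] min rows 1.7
```

View pics/c4.png

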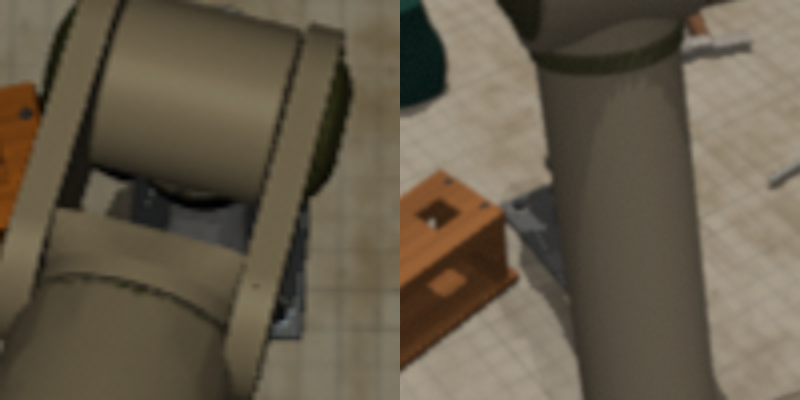

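Blind from both cameras here, so I go down by feel.

Request:
{"op": "move_arm", "data": {"targets": [[[0,0.04,0,0,0,0,0],[0,0.04,0,0,0,0,0],[0,0,0,0,0,0,0]]]}}

```text
time_s: 7.75
eef_pos: [502.1, -0.3, 193.5]
ee_rot: [0.017, -0.706, 0.017, 0.708]
force: [0.4, -0.6, -7.6]
grip_width: 0.495
```

```bash
python3 plan.py 502.5 0.2 121.8 1.523
```

```text
t 7.75 pos [ 5.021e+02 -3.000e-01  1.935e+02] jawyaw -1.619 toolx [-1.9e-03  4.0e-04 -1.0e+00] F [ 0.4 -0.6 -7.6] T [ 0.03  0.03 -0.01] w 0.495 q6 1.38
turn(share) [-0.0004  0.0018  0.0003]  shift if moved first [ 0.478  -0.0033 -0.0034]  shift if turned first [ 0.478  -0.0035 -0.0024]  dworld [  0.4   0.5 -71.7] min rows 1.4
```

Request:
{"op": "move_arm", "data": {"targets": [[[0,0.03,0,0,0,0,0],[0,0.03,0,0,0,0,0],[0,0,0,0,0,0,0]]]}}

```text
time_s: 8.05
eef_pos: [502.3, -0.4, 184.8]
ee_rot: [0.017, -0.706, 0.017, 0.707]
force: [-0.6, 0.1, -6.7]
grip_width: 0.5
```

```bash
python3 plan.py 502.5 0.2 121.8 1.523
```

```text
t 8.05 pos [ 5.023e+02 -4.000e-01  1.848e+02] jawyaw -1.619 toolx [-1.3e-03  3.0e-04 -1.0e+00] F [-0.6  0.1 -6.7] T [-0.05  0.05 -0.04] w 0.5 q6 1.38
turn(share) [-0.0004  0.0012  0.0002]  shift if moved first [ 0.4201 -0.0037 -0.0019]  shift if turned first [ 0.4201 -0.0038 -0.0013]  dworld [  0.2   0.6 -63. ] min rows 1.3
```

Request:
{"op": "move_arm", "data": {"targets": [[[0,0.06,0,0,0,0,0],[0,0.06,0,0,0,0,0],[0,0,0,0,0,0,0]]]}}

```text
time_s: 8.35
eef_pos: [501.8, -0.2, 165.9]
ee_rot: [0.017, -0.706, 0.017, 0.708]
force: [0.0, -0.5, -7.0]
grip_width: 0.5
```

Request:
{"op": "move_arm", "data": {"targets": [[[0,0.06,0,0,0,0,0],[0,0.06,0,0,0,0,0],[0,0,0,0,0,0,0]]]}}

```text
time_s: 8.65
eef_pos: [501.9, -0.2, 148.0]
ee_rot: [0.017, -0.706, 0.017, 0.708]
force: [-0.6, -0.6, -7.7]
grip_width: 0.498
```

```bash
python3 plan.py 502.5 0.2 121.8 1.523
```

```text
t 8.65 pos [ 5.019e+02 -2.000e-01  1.480e+02] jawyaw -1.619 toolx [-2.7e-03  6.0e-04 -1.0e+00] F [-0.6 -0.6 -7.7] T [ 0.05  0.06 -0.03] w 0.498 q6 1.38
turn(share) [-0.0004  0.0026  0.0005]  shift if moved first [ 0.175  -0.0031 -0.0046]  shift if turned first [ 0.175  -0.0032 -0.0042]  dworld [  0.6   0.4 -26.2] min rows 0.5
```

Request:
{"op": "move_arm", "data": {"targets": [[[0,0.07,0,0,0,0,0],[0,0.06,0,0,0,0,0],[0,0.02,0,0,0,0,0],[0,0.01,0,0,0,0,0],[0,0,0,0,0,0,0]]]}}

```text
time_s: 9.15
eef_pos: [502.7, -0.4, 125.5]
ee_rot: [0.017, -0.707, 0.017, 0.707]
force: [0.3, 0.2, -7.5]
grip_width: 0.501
```

```bash
python3 plan.py 502.5 0.2 121.8 1.523
```

```text
t 9.15 pos [ 5.027e+02 -4.000e-01  1.255e+02] jawyaw -1.619 toolx [ 0.  0. -1.] F [ 0.3  0.2 -7.5] T [0.02 0.09 0.02] w 0.501 q6 1.38
turn(share) [-0.0004  0.      0.    ]  shift if moved first [ 0.0247 -0.0041  0.0012]  shift if turned first [ 0.0247 -0.0041  0.0012]  dworld [-0.2  0.6 -3.7] min rows 0.1
```

Request:
{"op": "move_arm", "data": {"targets": [[[0,0.014,0,0,0,0,0],[0,0.01,0,0,0,0,0],[0,0,0,0,0,0,0],[0,0,0,0,0,0,0]]]}}

```text
time_s: 9.55
eef_pos: [502.6, -0.4, 122.0]
ee_rot: [-0.017, 0.707, -0.017, -0.707]
force: [0.6, 0.0, -7.1]
grip_width: 0.497
```

```bash
python3 plan.py 502.5 0.2 121.8 1.523
```

```text
t 9.55 pos [ 5.026e+02 -4.000e-01  1.220e+02] jawyaw -1.619 toolx [ 1.e-04 -0.e+00 -1.e+00] F [ 0.6  0.  -7.1] T [ 0.03  0.03 -0.01] w 0.497 q6 1.38
turn(share) [-0.0004 -0.0001 -0.    ]  shift if moved first [ 0.0013 -0.004   0.001 ]  shift if turned first [ 0.0013 -0.004   0.001 ]  dworld [-0.1  0.6 -0.2] min rows 0.0
```

Not yet in contact; a little further until the weight comes off.

Request:
{"op": "move_arm", "data": {"targets": [[[0,0.008,0,0,0,0,0],[0,0.006,0,0,0,0,0],[0,0,0,0,0,0,0]]]}}

```text
time_s: 9.85
eef_pos: [502.7, -0.4, 121.8]
ee_rot: [-0.017, 0.707, -0.017, -0.707]
force: [-9.4, -0.6, 13.6]
grip_width: 0.498
```

```bash
python3 plan.py 502.5 0.2 121.8 1.523
```

```text
t 9.85 pos [ 5.027e+02 -4.000e-01  1.218e+02] jawyaw -1.6187 toolx [ 1.1e-03 -5.0e-04 -1.0e+00] F [-9.4 -0.6 13.6] T [0.32 1.48 0.05] w 0.498 q6 1.38
turn(share) [-0.0001 -0.0011 -0.0004]  shift if moved first [ 0.0003 -0.0042  0.0017]  shift if turned first [ 0.0003 -0.0042  0.0017]  dworld [-0.2  0.6 -0. ] min rows 0.0
```

Request:
{"op": "move_arm", "data": {"targets": [[[1,0,0,0,0,0,0],[1,0,0,0,0,0,0],[1,0,0,0,0,0,0],[1,-0.05,0,0,0,0,0],[1,-0.2,0,0,0,0,0]]]}}

```text
time_s: 10.35
eef_pos: [501.4, -0.2, 156.1]
ee_rot: [0.017, -0.705, 0.017, 0.709]
force: [-0.5, -0.8, 0.0]
grip_width: 1.0
```

Request:
{"op": "move_arm", "data": {"targets": [[[1,-0.25,0,0,0,0,0],[1,-0.2,0.1,0,0,0,0],[1,0,0.2,0,0,0,0]]]}}

```text
time_s: 10.65
eef_pos: [502.0, -45.2, 229.6]
ee_rot: [-0.015, 0.71, -0.017, -0.704]
force: [-0.1, -0.4, -0.6]
grip_width: 0.997
```

```bash
python3 plan.py 462.9 -342.6 100 0.09
```

```text
t 10.65 pos [502.  -45.2 229.6] jawyaw -1.6164 toolx [ 0.008  -0.0023 -1.    ] F [-0.1 -0.4 -0.6] T [ 0.01 -0.02 -0.03] w 0.997 q6 1.29
turn(share) [ 1.3705 -0.0077  0.004 ]  shift if moved first [0.8663 1.9908 0.1772]  shift if turned first [ 0.8639  0.4379 -1.9512]  dworld [ -39.1 -297.4 -129.6] min rows 9.6
```

Request:
{"op": "move_arm", "data": {"targets": [[[1,0,0,0,-0.136,0,0],[1,0,0,0,-0.136,0,0],[1,0,0,0,-0.136,0,0],[1,0,0,0,-0.136,0,0],[1,0,0,0,-0.136,0,0]]]}}

```text
time_s: 11.15
eef_pos: [500.5, -45.4, 225.4]
ee_rot: [0.233, 0.668, 0.232, -0.668]
force: [-0.6, -0.3, 0.2]
grip_width: 0.997
```

Request:
{"op": "move_arm", "data": {"targets": [[[1,0,0,0,-0.136,0,0],[1,0,0,0,-0.136,0,0],[1,0,0,0,-0.136,0,0],[1,0,0,0,-0.136,0,0],[1,0,0,0,-0.136,0,0]]]}}

```text
time_s: 11.65
eef_pos: [500.5, -45.4, 225.4]
ee_rot: [0.451, 0.545, 0.45, -0.545]
force: [0.0, -0.5, 0.3]
grip_width: 1.0
```

Request:
{"op": "move_arm", "data": {"targets": [[[1,0,0,0,-0.136,0,0],[1,0,0,0,-0.134,0,0]]]}}

```text
time_s: 11.85
eef_pos: [500.5, -45.4, 225.4]
ee_rot: [0.523, 0.476, 0.523, -0.476]
force: [-0.0, 0.2, 0.6]
grip_width: 1.0
```

```bash
python3 plan.py 462.9 -342.6 120 0.09
```

```text
t 11.85 pos [500.5 -45.4 225.4] jawyaw 0.0938 toolx [ 7.e-04 -2.e-04 -1.e+00] F [-0.   0.2  0.6] T [-0.01  0.   -0.  ] w 1.0 q6 -0.42
turn(share) [ 0.0036  0.0003 -0.0006]  shift if moved first [ 0.7032 -0.4357  1.949 ]  shift if turned first [ 0.7029 -0.4279  1.9508]  dworld [ -37.6 -297.2 -105.4] min rows 6.4
```

Request:
{"op": "move_arm", "data": {"targets": [[[1,0,-0.054,0.244,0,0,0],[1,0,-0.054,0.244,0,0,0],[1,0,-0.054,0.244,0,0,0],[1,0.1,-0.054,0.244,0,0,0],[1,0.1,-0.054,0.244,0,0,0]]]}}

```text
time_s: 12.35
eef_pos: [476.0, -232.9, 195.4]
ee_rot: [0.522, 0.478, 0.521, -0.477]
force: [0.5, 0.1, -0.2]
grip_width: 0.999
```

Request:
{"op": "move_arm", "data": {"targets": [[[1,0.15,-0.054,0.244,0,0,0],[1,0.15,-0.054,0.244,0,0,0],[1,0.2,-0.054,0.244,0,0,0],[1,0,0,0,0,0,0]]]}}

```text
time_s: 12.75
eef_pos: [459.4, -345.3, 116.2]
ee_rot: [0.519, 0.479, 0.522, -0.479]
force: [-0.8, 0.1, -0.3]
grip_width: 1.0
```

Run:
```python
from plan import plan
from h import *
plan([462.9,-342.6,3],0.09)
for n in("top","scene"):
    im=ctrl.capture(n); cv2.imwrite(f"pics/{n}5.png",im[:,:,::-1])
    for i,d in enumerate(ctrl.cut_out("stand",n)): print(n,i,d["confidence"],d["pixels"].sum()); np.save(f"m5_{n}_stand_{i}.npy",d["pixels"])
    for i,d in enumerate(ctrl.cut_out("sole_anvil",n)): print(n,i,d["confidence"],d["pixels"].sum()); np.save(f"m5_{n}_sole_{i}.npy",d["pixels"])
a=cv2.imread("pics/top5.png")[200:300,260:360];b=cv2.imread("pics/scene5.png")[200:320,260:380]
cv2.imwrite("pics/c5.png",np.hstack([cv2.resize(a,(400,400),interpolation=cv2.INTER_CUBIC),cv2.resize(b,(400,400),interpolation=cv2.INTER_CUBIC)]))
b=cv2.imread("pics/scene5.png")[180:300,370:490]; a=cv2.imread("pics/top5.png")[220:340,370:490]
cv2.imwrite("pics/c5b.png",np.hstack([cv2.resize(a,(400,400),interpolation=cv2.INTER_CUBIC),cv2.resize(b,(400,400),interpolation=cv2.INTER_CUBIC)]))
```

```text
t 12.75 pos [ 459.4 -345.3  116.2] jawyaw 0.0839 toolx [-0.004   0.0036 -1.    ] F [-0.8  0.1 -0.3] T [0.   0.06 0.02] w 1.0 q6 -0.93
turn(share) [-0.0058 -0.0037  0.0035]  shift if moved first [ 0.7546  0.0275 -0.0131]  shift if turned first [ 0.7547  0.0248 -0.0159]  dworld [   3.5    2.7 -113.2] min rows 2.3
top 0 0.62 1312
top 1 0.4 454
top 0 0.63 1300
scene 0 0.56 1265
scene 1 0.37 434
scene 0 0.69 901
scene 1 0.31 1147
```

View pics/c5.png

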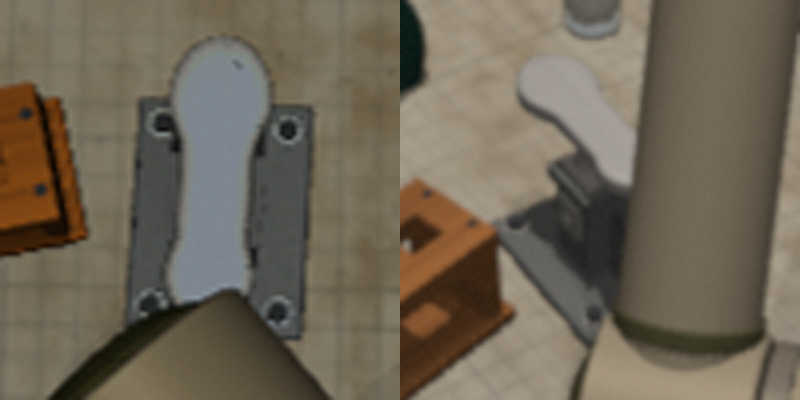

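View pics/c5b.png

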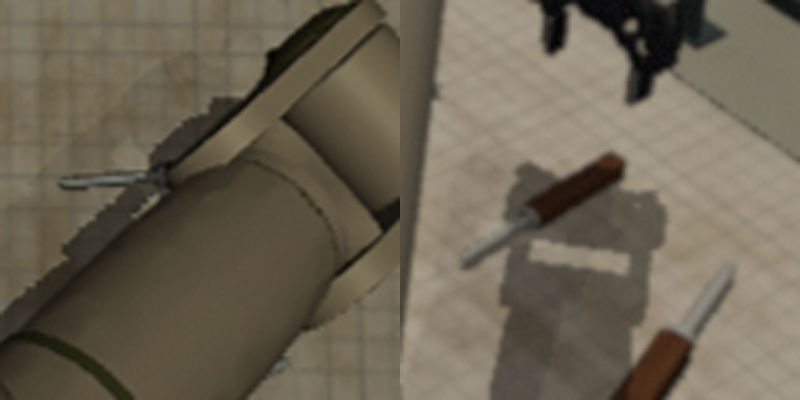

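Run:
```python
from fit import *
x,y,w=456.7,-272.9,1.66
im=cv2.imread("pics/scene5.png"); big=cv2.resize(im[215:270,380:450],None,fx=10,fy=10,interpolation=cv2.INTER_CUBIC)
for p in PIN:
    c,s=np.cos(w),np.sin(w);R=np.array([[c,-s,0],[s,c,0],[0,0,1]])
    q=w2px("scene",p@R.T+[x,y,11])[:,::-1]; q=((q-[380,215]+.5)*10-.5)
    cv2.polylines(big,[cv2.convexHull(q.astype(np.int32))],True,(0,255,0),1)
cv2.imwrite("pics/o5.png",big)
```

```text
(no output)
```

View pics/o5.png

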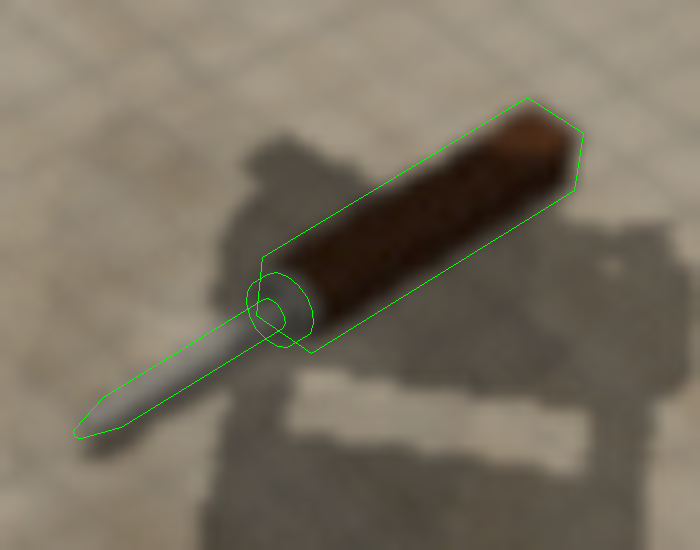

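Request:
{"op": "move_arm", "data": {"targets": [[[1,0.2,0.014,-0.007,0,0,0],[1,0.25,0.013,-0.006,0,0,0],[1,0.2,0,0,0,0,0],[1,0.04,0,0,0,0,0],[1,0,0,0,0,0,0]]]}}

```text
time_s: 13.55
eef_pos: [465.8, -340.1, 16.9]
ee_rot: [0.522, 0.477, 0.522, -0.477]
force: [-0.4, 0.2, -0.4]
grip_width: 1.0
```

```bash
python3 plan.py 462.9 -342.6 3 0.09
```

```text
t 13.55 pos [ 465.8 -340.1   16.9] jawyaw 0.0887 toolx [-0.  0. -1.] F [-0.4  0.2 -0.4] T [-0.01  0.02 -0.02] w 1.0 q6 -0.92
turn(share) [-0.0012 -0.      0.    ]  shift if moved first [ 0.0924 -0.0208  0.015 ]  shift if turned first [ 0.0924 -0.0208  0.015 ]  dworld [ -2.9  -2.5 -13.9] min rows 0.3
```

Request:
{"op": "move_arm", "data": {"targets": [[[1,0.05,-0.02,0.015,0,0,0],[1,0.04,0,0,0,0,0],[1,0,0,0,0,0,0],[1,0,0,0,0,0,0]]], "force": 80}}

```text
time_s: 13.95
eef_pos: [462.8, -343.1, 3.2]
ee_rot: [0.522, 0.478, 0.521, -0.478]
force: [-0.9, -0.8, 0.8]
grip_width: 0.997
```

Run:
```python
from plan import plan
from h import *
plan([462.9,-342.6,3],0.09)
im=ctrl.capture("scene"); cv2.imwrite("pics/scene6.png",im[:,:,::-1])
cv2.imwrite("pics/c6.png",cv2.resize(cv2.imread("pics/scene6.png")[180:280,370:490],None,fx=5,fy=5,interpolation=cv2.INTER_CUBIC))
```

```text
t 13.95 pos [ 462.8 -343.1    3.2] jawyaw 0.0878 toolx [ 4.e-04 -4.e-04 -1.e+00] F [-0.9 -0.8  0.8] T [ 0.05 -0.01  0.04] w 0.997 q6 -0.93
turn(share) [-0.0021  0.0004 -0.0003]  shift if moved first [ 0.0015  0.0013 -0.0032]  shift if turned first [ 0.0015  0.0013 -0.0032]  dworld [ 0.1  0.5 -0.2] min rows 0.0
```

View pics/c6.png

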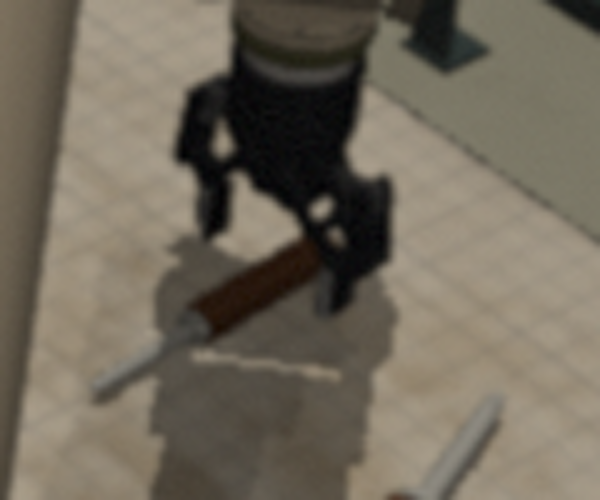

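Request:
{"op": "move_arm", "data": {"targets": [[[0,0,0,0,0,0,0],[0,0,0,0,0,0,0],[0,0,0,0,0,0,0],[0,0,0,0,0,0,0],[0,0,0,0,0,0,0]]], "force": 80}}

```text
time_s: 14.5
eef_pos: [462.8, -343.1, 3.3]
ee_rot: [0.522, 0.478, 0.521, -0.478]
force: [0.2, -0.4, -0.2]
grip_width: 0.235
```

Request:
{"op": "move_arm", "data": {"targets": [[[0,0,0,0,0,0,0],[0,0,0,0,0,0,0]]]}}

```text
time_s: 14.7
eef_pos: [462.9, -343.1, 3.2]
ee_rot: [0.522, 0.478, 0.521, -0.478]
force: [-0.2, 1.3, 4.7]
grip_width: 0.233
```

```bash
python3 plan.py
```

```text
t 14.7 pos [ 462.9 -343.1    3.2] jawyaw 0.088 toolx [ 5.e-04 -4.e-04 -1.e+00] F [-0.2  1.3  4.7] T [ 0.17  0.09 -0.02] w 0.233 q6 -0.93
```

Request:
{"op": "move_arm", "data": {"targets": [[[0,-0.06,0,0,0,0,0],[0,-0.14,0,0,0,0,0],[0,-0.153,0,0,-0.065,0,0],[0,0,0,0,-0.065,0,0],[0,0,0,0,0,0,0]]]}}

```text
time_s: 15.2
eef_pos: [462.7, -343.0, 56.4]
ee_rot: [0.553, 0.441, 0.553, -0.441]
force: [0.1, -0.1, -1.1]
grip_width: 0.234
```

```bash
python3 plan.py 491.5 -214.9 56.2 -0.048
```

```text
t 15.2 pos [ 462.7 -343.    56.4] jawyaw 0.2247 toolx [ 4.e-04 -5.e-04 -1.e+00] F [ 0.1 -0.1 -1.1] T [ 0.03 -0.   -0.01] w 0.234 q6 -1.07
turn(share) [ 0.2604  0.0005 -0.0003]  shift if moved first [ 0.0012  0.3774 -0.7895]  shift if turned first [ 0.0016  0.1509 -0.8619]  dworld [ 28.8 128.1  -0.2] min rows 2.6
```

Wrong turn sign; correcting.

Request:
{"op": "move_arm", "data": {"targets": [[[0,0,0,0,0.13,0,0],[0,0,0,0,0.13,0,0],[0,0,0.03,-0.17,0,0,0],[0,0,0.04,-0.25,0,0,0],[0,0,0.04,-0.25,0,0,0]]]}}

```text
time_s: 15.7
eef_pos: [483.6, -242.1, 55.2]
ee_rot: [-0.486, -0.513, -0.487, 0.513]
force: [0.5, -0.1, -0.7]
grip_width: 0.236
```

Request:
{"op": "move_arm", "data": {"targets": [[[0,0,0.04,-0.19,0,0,0],[0,0,0,0,0,0,0],[0,0,0,0,0,0,0]]]}}

```text
time_s: 16.0
eef_pos: [491.3, -214.9, 55.6]
ee_rot: [-0.488, -0.512, -0.488, 0.512]
force: [-0.1, -1.3, -1.0]
grip_width: 0.237
```

Run:
```python
from plan import plan
from h import *
plan([491.5,-214.9,56.2],-0.048)
for n in("top","scene"):
    im=ctrl.capture(n); cv2.imwrite(f"pics/{n}7.png",im[:,:,::-1])
a=cv2.imread("pics/top7.png")[200:320,280:420];b=cv2.imread("pics/scene7.png")[180:300,280:420]
cv2.imwrite("pics/c7.png",np.hstack([cv2.resize(a,(400,343),interpolation=cv2.INTER_CUBIC),cv2.resize(b,(400,343),interpolation=cv2.INTER_CUBIC)]))
```

```text
t 16.0 pos [ 491.3 -214.9   55.6] jawyaw -0.0484 toolx [-6.e-04  2.e-04 -1.e+00] F [-0.1 -1.3 -1. ] T [-0.08 -0.    0.03] w 0.237 q6 -0.58
turn(share) [-0.0004 -0.0002  0.0006]  shift if moved first [-0.0042  0.0016  0.0001]  shift if turned first [-0.0042  0.0016  0.0001]  dworld [ 0.2 -0.   0.6] min rows 0.0
```

View pics/c7.png

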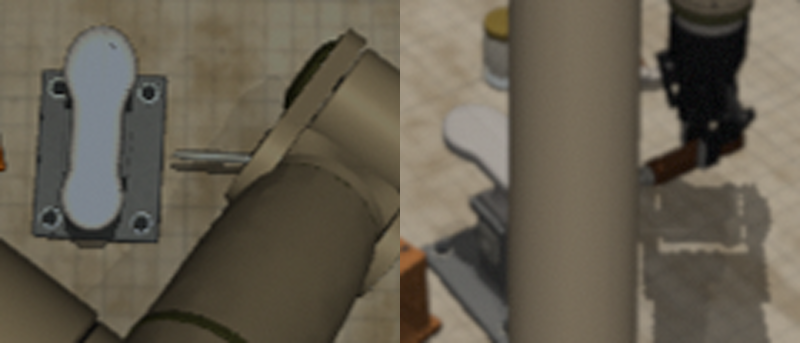

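Run:
```python
from fit import *
im=cv2.imread("pics/top7.png"); c0,r0=290,225; f=10
big=cv2.resize(im[r0:r0+60,c0:c0+80],None,fx=f,fy=f,interpolation=cv2.INTER_CUBIC)
def ov(parts,x,y,z,w,col):
    c,s=np.cos(w),np.sin(w);R=np.array([[c,-s,0],[s,c,0],[0,0,1]])
    for p in parts:
        q=w2px("top",p@R.T+[x,y,z])[:,::-1]; q=((q-[c0,r0]+.5)*f-.5)
        cv2.polylines(big,[cv2.convexHull(np.round(q).astype(np.int32))],True,col,1)
w=np.pi/2-.048
ov(PIN,491.3+70.2*np.cos(w),-214.9+70.2*np.sin(w),63.4,w,(0,255,0))
ov(STAND,501.8,-.2,0,-.048,(255,255,0))
ov([box(-100,100,-.2,.2,64,64.1),box(-.2,.2,-100,60,64,64.1)],501.8,-.2,0,-.048,(0,0,255))
cv2.imwrite("pics/o7.png",big)
```

```text
(no output)
```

View pics/o7.png

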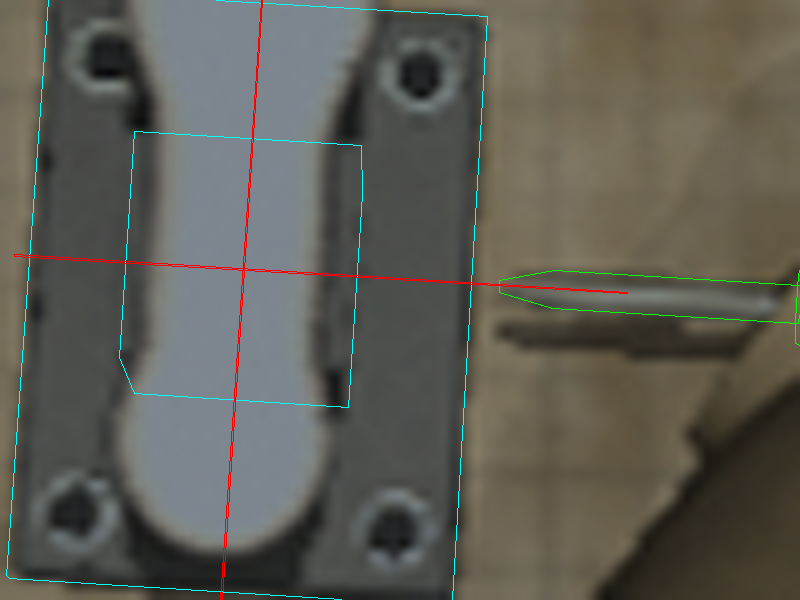

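Request:
{"op": "move_arm", "data": {"targets": [[[0,-0.004,0,-0.1,0,0,0],[0,0,0,-0.1,0,0,0],[0,0,0,-0.04,0,0,0],[0,0,0,0,0,0,0]]]}}

```text
time_s: 16.5
eef_pos: [493.1, -178.1, 56.4]
ee_rot: [-0.488, -0.512, -0.488, 0.512]
force: [0.7, -0.2, -0.4]
grip_width: 0.235
```

Run:
```python
from plan import plan
from h import *
plan([497.05,-99.1,56.2],-0.048)
im=ctrl.capture("top"); cv2.imwrite(f"pics/top8.png",im[:,:,::-1])
cv2.imwrite("pics/c8.png",cv2.resize(im[225:285,290:370,::-1],None,fx=8,fy=8,interpolation=cv2.INTER_CUBIC))
```

```text
t 16.5 pos [ 493.1 -178.1   56.4] jawyaw -0.0469 toolx [-2.e-04  2.e-04 -1.e+00] F [ 0.7 -0.2 -0.4] T [-0.06  0.06  0.01] w 0.235 q6 -0.52
turn(share) [ 0.0011 -0.0001  0.0002]  shift if moved first [ 0.0016  0.0016 -0.5274]  shift if turned first [ 0.0016  0.001  -0.5274]  dworld [ 3.9 79.  -0.2] min rows 1.6
```

View pics/c8.png

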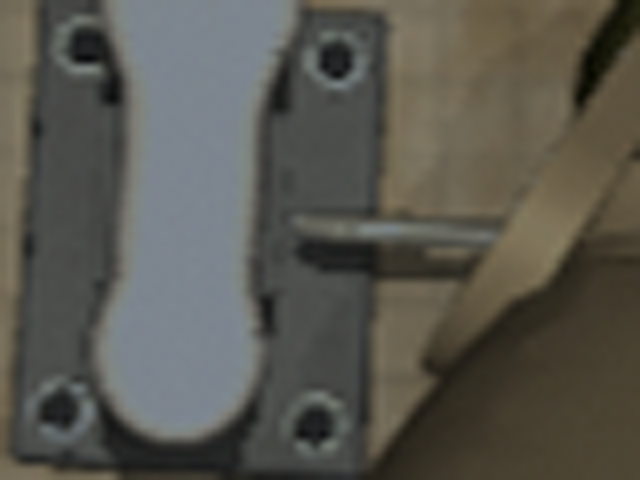

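Request:
{"op": "move_arm", "data": {"targets": [[[0,0,0.001,-0.04,0,0,0],[0,0,0,-0.04,0,0,0],[0,0,0,0,0,0,0]]]}}

```text
time_s: 16.85
eef_pos: [493.8, -166.6, 56.4]
ee_rot: [-0.488, -0.512, -0.488, 0.512]
force: [0.4, -0.0, -0.8]
grip_width: 0.235
```

```bash
python3 plan.py 497.05 -99.1 56.2 -0.048
```

```text
t 16.85 pos [ 493.8 -166.6   56.4] jawyaw -0.0477 toolx [-2.e-04  3.e-04 -1.e+00] F [ 0.4 -0.  -0.8] T [-0.   -0.03 -0.04] w 0.235 q6 -0.5
turn(share) [ 0.0003 -0.0002  0.0002]  shift if moved first [ 1.100e-03  4.000e-04 -4.503e-01]  shift if turned first [ 1.000e-03  2.000e-04 -4.503e-01]  dworld [ 3.3 67.5 -0.2] min rows 1.4
```

No contact, the tip is entering. On in small steps.

Request:
{"op": "move_arm", "data": {"targets": [[[0,0,0,-0.04,0,0,0],[0,0,0,-0.04,0,0,0],[0,0,0,0,0,0,0]]]}}

```text
time_s: 17.15
eef_pos: [494.4, -154.5, 56.4]
ee_rot: [0.488, 0.512, 0.488, -0.512]
force: [0.6, -0.4, -1.8]
grip_width: 0.237
```

```bash
python3 plan.py 497.05 -99.1 56.2 -0.048
```

```text
t 17.15 pos [ 494.4 -154.5   56.4] jawyaw -0.0475 toolx [-2.e-04  2.e-04 -1.e+00] F [ 0.6 -0.4 -1.8] T [-0.04 -0.02  0.01] w 0.237 q6 -0.48
turn(share) [ 0.0005 -0.0002  0.0002]  shift if moved first [ 1.200e-03  3.000e-04 -3.695e-01]  shift if turned first [ 1.100e-03  1.000e-04 -3.695e-01]  dworld [ 2.7 55.4 -0.2] min rows 1.1
```

Request:
{"op": "move_arm", "data": {"targets": [[[0,0,0,-0.04,0,0,0],[0,0,0,-0.04,0,0,0],[0,0,0,0,0,0,0]]]}}

```text
time_s: 17.45
eef_pos: [494.9, -142.5, 56.3]
ee_rot: [-0.488, -0.512, -0.488, 0.512]
force: [-0.3, 0.1, -0.8]
grip_width: 0.235
```

```bash
python3 plan.py 497.05 -99.1 56.2 -0.048
```

```text
t 17.45 pos [ 494.9 -142.5   56.3] jawyaw -0.0476 toolx [-3.e-04  3.e-04 -1.e+00] F [-0.3  0.1 -0.8] T [-0.05  0.02 -0.  ] w 0.235 q6 -0.46
turn(share) [ 0.0004 -0.0002  0.0003]  shift if moved first [ 0.001   0.0004 -0.2895]  shift if turned first [ 0.001   0.0003 -0.2895]  dworld [ 2.1 43.4 -0.1] min rows 0.9
```

Request:
{"op": "move_arm", "data": {"targets": [[[0,0,0,-0.05,0,0,0],[0,0,0,-0.05,0,0,0],[0,0,0,0,0,0,0]]]}}

```text
time_s: 17.75
eef_pos: [495.7, -127.2, 56.4]
ee_rot: [0.488, 0.512, 0.488, -0.512]
force: [0.1, -0.6, -1.2]
grip_width: 0.24
```

Request:
{"op": "move_arm", "data": {"targets": [[[0,0,0,-0.05,0,0,0],[0,0,0,-0.05,0,0,0],[0,0,0,0,0,0,0]]]}}

```text
time_s: 18.05
eef_pos: [496.4, -112.3, 56.4]
ee_rot: [0.488, 0.512, 0.488, -0.512]
force: [-0.4, 0.2, -0.6]
grip_width: 0.237
```

```bash
python3 plan.py 497.05 -99.1 56.2 -0.048
```

```text
t 18.05 pos [ 496.4 -112.3   56.4] jawyaw -0.0473 toolx [-2.e-04  3.e-04 -1.e+00] F [-0.4  0.2 -0.6] T [-0.01 -0.03 -0.06] w 0.237 q6 -0.41
turn(share) [ 0.0007 -0.0003  0.0002]  shift if moved first [ 0.0011  0.0003 -0.088 ]  shift if turned first [ 0.0011  0.0002 -0.088 ]  dworld [ 0.7 13.2 -0.2] min rows 0.3
```

Request:
{"op": "move_arm", "data": {"targets": [[[0,0,0,-0.04,0,0,0],[0,0,0,-0.03,0,0,0],[0,0,0,-0.01,0,0,0],[0,0,0,0,0,0,0]]]}}

```text
time_s: 18.45
eef_pos: [497.0, -101.1, 56.4]
ee_rot: [-0.488, -0.512, -0.488, 0.512]
force: [-0.0, 0.1, -1.3]
grip_width: 0.241
```

```bash
python3 plan.py 497.05 -99.1 56.2 -0.048
```

```text
t 18.45 pos [ 497.  -101.1   56.4] jawyaw -0.0479 toolx [-0. -0. -1.] F [-0.   0.1 -1.3] T [-0.01 -0.03 -0.  ] w 0.241 q6 -0.38
turn(share) [0.0001 0.     0.    ]  shift if moved first [ 0.0012 -0.0003 -0.0134]  shift if turned first [ 0.0012 -0.0003 -0.0134]  dworld [ 0.   2.  -0.2] min rows 0.0
```

Creep until the collar meets the face.

Request:
{"op": "move_arm", "data": {"targets": [[[0,0,0,-0.01,0,0,0],[0,0,0,-0.006,0,0,0],[0,0,0,0,0,0,0]]]}}

```text
time_s: 18.75
eef_pos: [497.1, -98.8, 56.4]
ee_rot: [-0.488, -0.512, -0.488, 0.512]
force: [-0.6, 0.8, -1.7]
grip_width: 0.237
```

```bash
python3 plan.py 497.05 -99.1 56.2 -0.048
```

```text
t 18.75 pos [497.1 -98.8  56.4] jawyaw -0.0482 toolx [-1.e-04  0.e+00 -1.e+00] F [-0.6  0.8 -1.7] T [ 0.01 -0.06  0.07] w 0.237 q6 -0.38
turn(share) [-0.0002 -0.      0.0001]  shift if moved first [ 0.0011 -0.0002  0.0017]  shift if turned first [ 0.0011 -0.0002  0.0017]  dworld [-0.  -0.3 -0.2] min rows 0.0
```

Request:
{"op": "move_arm", "data": {"targets": [[[0,0,0,-0.007,0,0,0],[0,0,0,-0.006,0,0,0],[0,0,0,0,0,0,0]]]}}

```text
time_s: 19.05
eef_pos: [497.3, -97.2, 56.5]
ee_rot: [-0.488, -0.512, -0.488, 0.512]
force: [-1.0, -2.9, -1.6]
grip_width: 0.238
```

Run:
```python
from plan import plan
from h import *
plan([497.05,-99.1,56.2],-.048)
for n in("top","scene"):
    im=ctrl.capture(n); cv2.imwrite(f"pics/{n}9.png",im[:,:,::-1])
a=cv2.imread("pics/top9.png")[220:290,280:380];b=cv2.imread("pics/scene9.png")[210:300,270:400]
cv2.imwrite("pics/c9.png",np.hstack([cv2.resize(a,(400,280),interpolation=cv2.INTER_CUBIC),cv2.resize(b,(400,280),interpolation=cv2.INTER_CUBIC)]))
```

```text
t 19.05 pos [497.3 -97.2  56.5] jawyaw -0.048 toolx [ 2.e-04 -7.e-04 -1.e+00] F [-1.  -2.9 -1.6] T [-0.45  0.07  0.06] w 0.238 q6 -0.38
turn(share) [ 0.      0.0006 -0.0002]  shift if moved first [ 0.0018 -0.0009  0.0126]  shift if turned first [ 0.0018 -0.0009  0.0126]  dworld [-0.2 -1.9 -0.3] min rows 0.0
```

View pics/c9.png

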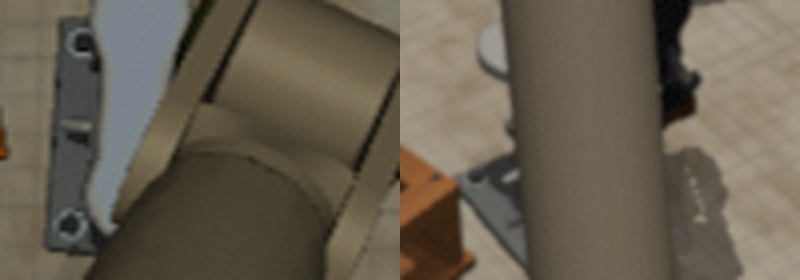

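Request:
{"op": "move_arm", "data": {"targets": [[[0,0,0,-0.007,0,0,0],[0,0,0,0,0,0,0],[0,0,0,0,0,0,0]]]}}

```text
time_s: 19.45
eef_pos: [497.4, -97.2, 56.6]
ee_rot: [-0.489, -0.511, -0.487, 0.512]
force: [-2.1, -10.2, -1.4]
grip_width: 0.24
```

```bash
python3 plan.py
```

```text
t 19.45 pos [497.4 -97.2  56.6] jawyaw -0.0478 toolx [ 4.0e-04 -2.3e-03 -1.0e+00] F [ -2.1 -10.2  -1.4] T [-1.53  0.32  0.15] w 0.24 q6 -0.37
```

Request:
{"op": "move_arm", "data": {"targets": [[[0,0.006,0,-0.003,0,0,0],[0,0,0,0,0,0,0],[0.4,0,0,0,0,0,0],[0.4,0,0,0,0,0,0],[0.4,0,0,0,0,0,0]]]}}

```text
time_s: 19.95
eef_pos: [497.3, -95.1, 55.5]
ee_rot: [0.488, 0.512, 0.488, -0.512]
force: [-0.1, 1.5, 0.1]
grip_width: 0.4
```

Request:
{"op": "move_arm", "data": {"targets": [[[1,0,0,0,0,0,0],[1,0,0,0,0,0,0],[1,-0.05,0,0,0,0,0],[1,-0.1,0,0,0,0,0],[1,-0.2,0,0,0,0,0]]]}}

```text
time_s: 20.45
eef_pos: [496.4, -95.0, 107.7]
ee_rot: [-0.487, -0.511, -0.489, 0.512]
force: [-0.1, -0.6, 0.9]
grip_width: 0.999
```

Request:
{"op": "move_arm", "data": {"targets": [[[1,-0.2,0,0.05,0,0,0],[1,-0.2,0,0.2,0,0,0],[1,-0.2,0,0.3,0,0,0],[1,0,0,0.32,0,0,0],[1,0,0,0.32,0,0,0]]]}}

```text
time_s: 20.95
eef_pos: [488.8, -272.1, 197.4]
ee_rot: [0.489, 0.512, 0.487, -0.512]
force: [0.8, 0.1, -0.3]
grip_width: 0.999
```

Request:
{"op": "move_arm", "data": {"targets": [[[1,0,0,0.32,0,0,0],[1,0,0,0.32,0,0,0],[1,0,0,0.2,0,0,0],[1,0,0,0,0,0,0]]]}}

```text
time_s: 21.35
eef_pos: [481.6, -399.6, 195.5]
ee_rot: [-0.487, -0.513, -0.487, 0.513]
force: [0.3, 0.1, -0.6]
grip_width: 1.0
```

Run:
```python
from plan import plan
from h import *
plan(None)
for n in("top","scene"):
    im=ctrl.capture(n); cv2.imwrite(f"pics/{n}10.png",im[:,:,::-1])
a=cv2.imread("pics/top10.png")[210:300,280:380];b=cv2.imread("pics/scene10.png")[200:310,260:390]
cv2.imwrite("pics/c10.png",np.hstack([cv2.resize(a,(400,360),interpolation=cv2.INTER_CUBIC),cv2.resize(b,(400,360),interpolation=cv2.INTER_CUBIC)]))
```

```text
t 21.35 pos [ 481.6 -399.6  195.5] jawyaw -0.052 toolx [-2.e-04 -5.e-04 -1.e+00] F [ 0.3  0.1 -0.6] T [ 0.03 -0.05 -0.02] w 1.0 q6 -0.83
```

View pics/c10.png

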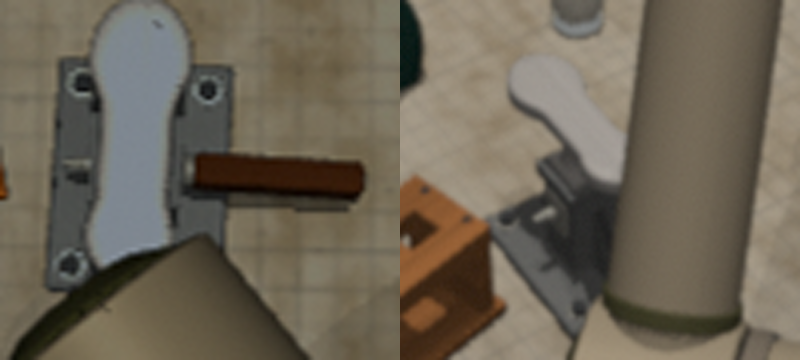

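View pics/scene10.png

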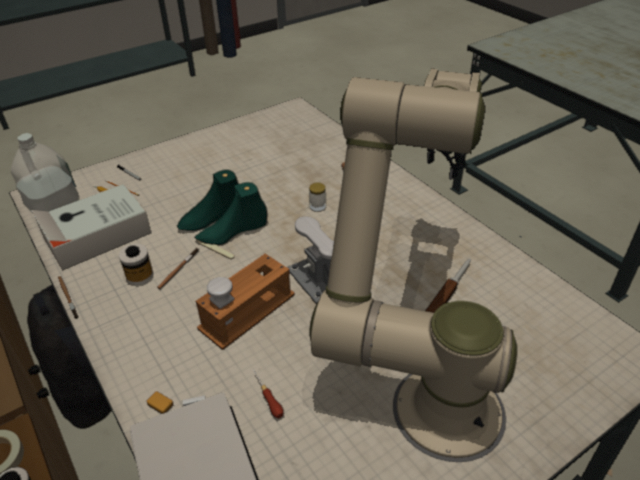

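```bash
python3 - <<'E'
from fit import *
im=cv2.imread("pics/top10.png"); c0,r0=290,230; f=8
big=cv2.resize(im[r0:r0+50,c0:c0+90],None,fx=f,fy=f,interpolation=cv2.INTER_CUBIC); raw=big.copy()
def ov(parts,x,y,z,w,col):
    c,s=np.cos(w),np.sin(w);R=np.array([[c,-s,0],[s,c,0],[0,0,1]])
    for p in parts:
        q=w2px("top",p@R.T+[x,y,z])[:,::-1]; q=((q-[c0,r0]+.5)*f-.5)
        cv2.polylines(big,[cv2.convexHull(np.round(q).astype(np.int32))],True,col,1)
w=np.pi/2-.048
ov(PIN,501.8-29*np.cos(w),-.2-29*np.sin(w),62,w,(0,255,0))
ov([box(-15,15,-29,29,49,79)],501.8,-.2,0,-.048,(255,255,0))
cv2.imwrite("pics/o10.png",np.vstack([big,raw])[:800])
E
python3 -c "
import cv2;i=cv2.imread('pics/o10.png');cv2.imwrite('pics/o10.png',cv2.resize(i,None,fx=.75,fy=.75))"
```

```text
(no output)
```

View pics/o10.png

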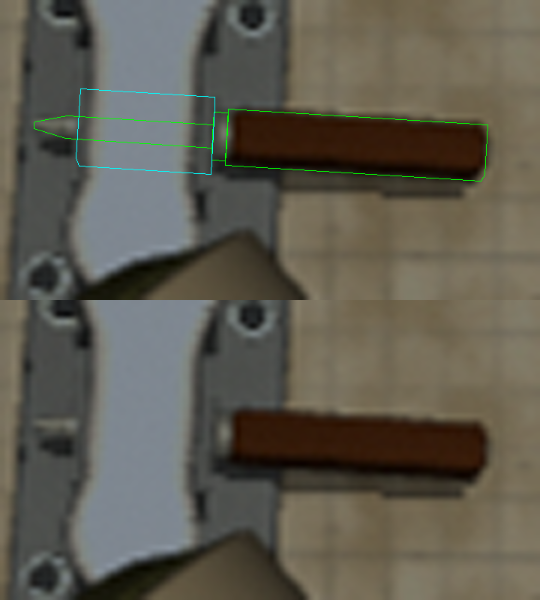

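```bash
python3 plan.py 492.9 -190 195.5 -0.048
```

```text
t 21.45 pos [ 482.6 -396.3  195.8] jawyaw -0.049 toolx [-1.e-04  5.e-04 -1.e+00] F [ 0.2 -0.2  0.4] T [0.01 0.06 0.02] w 0.996 q6 -0.83
turn(share) [-0.0009 -0.0004  0.0001]  shift if moved first [ 0.0026  0.0015 -1.3769]  shift if turned first [ 0.0019  0.0028 -1.3769]  dworld [ 10.3 206.3  -0.3] min rows 4.1
```

Request:
{"op": "move_arm", "data": {"targets": [[[0,0.15,0,-0.2,0,0,0],[0,0.25,0,-0.3,0,0,0],[0,0.25,0,-0.3,0,0,0],[0,0.2,0,-0.25,0,0,0],[0,0.14,0,-0.2,0,0,0]]], "force": 60}}

```text
time_s: 21.95
eef_pos: [490.5, -218.4, 57.1]
ee_rot: [-0.488, -0.511, -0.489, 0.511]
force: [0.8, -0.2, -0.2]
grip_width: 0.146
```

Request:
{"op": "move_arm", "data": {"targets": [[[0,0,0,-0.12,0,0,0],[0,0,0,0,0,0,0],[0,0,0,0,0,0,0]]]}}

```text
time_s: 22.25
eef_pos: [493.0, -204.8, 59.9]
ee_rot: [0.489, 0.512, 0.487, -0.512]
force: [0.4, 0.4, 1.1]
grip_width: 0.003
```

Run:
```python
from plan import plan
from h import *
plan([494.2,-158,47],-0.048)
for n in("top","scene"):
    im=ctrl.capture(n); cv2.imwrite(f"pics/{n}11.png",im[:,:,::-1])
a=cv2.imread("pics/top11.png")[210:300,290:390];b=cv2.imread("pics/scene11.png")[180:300,280:420]
cv2.imwrite("pics/c11.png",np.hstack([cv2.resize(a,(400,360),interpolation=cv2.INTER_CUBIC),cv2.resize(b,(400,360),interpolation=cv2.INTER_CUBIC)]))
```

```text
t 22.25 pos [ 493.  -204.8   59.9] jawyaw -0.0474 toolx [ 0.0025 -0.002  -1.    ] F [0.4 0.4 1.1] T [-0.01 -0.06  0.  ] w 0.003 q6 -0.57
turn(share) [ 0.0006  0.0018 -0.0025]  shift if moved first [ 0.0855 -0.007  -0.3121]  shift if turned first [ 0.0861 -0.0069 -0.312 ]  dworld [  1.2  46.8 -12.9] min rows 1.0
```

View pics/c11.png

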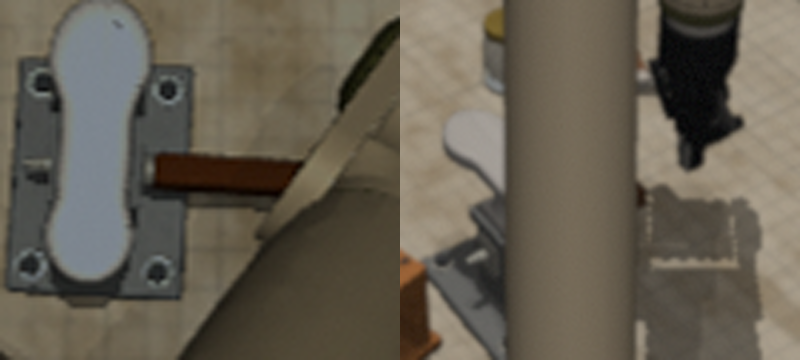

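Request:
{"op": "move_arm", "data": {"targets": [[[0,0.08,-0.005,-0.1,0,0,0],[0,0,0,-0.1,0,0,0],[0,0,0,0,0,0,0]]]}}

```text
time_s: 22.65
eef_pos: [492.8, -173.2, 46.6]
ee_rot: [0.488, 0.512, 0.488, -0.512]
force: [1.1, -0.7, 0.9]
grip_width: -0.002
```

```bash
python3 plan.py 494.2 -158 47 -0.048
```

```text
t 22.65 pos [ 492.8 -173.2   46.6] jawyaw -0.0473 toolx [-2.e-04  3.e-04 -1.e+00] F [ 1.1 -0.7  0.9] T [-0.02 -0.01 -0.03] w -0.002 q6 -0.52
turn(share) [ 0.0007 -0.0003  0.0002]  shift if moved first [-0.0025  0.0047 -0.1015]  shift if turned first [-0.0025  0.0046 -0.1015]  dworld [ 1.4 15.2  0.4] min rows 0.3
```

Request:
{"op": "move_arm", "data": {"targets": [[[0,0,0.005,-0.04,0,0,0],[0,0,0,-0.03,0,0,0],[0,0,0,-0.015,0,0,0],[0,0,0,0,0,0,0]]]}}

```text
time_s: 23.05
eef_pos: [494.2, -161.3, 46.4]
ee_rot: [0.488, 0.512, 0.488, -0.512]
force: [0.9, -0.9, 1.3]
grip_width: 0.002
```

```bash
python3 plan.py 494.2 -158 47 -0.048
```

```text
t 23.05 pos [ 494.2 -161.3   46.4] jawyaw -0.048 toolx [ 1.e-04 -1.e-04 -1.e+00] F [ 0.9 -0.9  1.3] T [ 0.02 -0.02  0.03] w 0.002 q6 -0.49
turn(share) [ 0.      0.0001 -0.0001]  shift if moved first [-0.0043 -0.0009 -0.022 ]  shift if turned first [-0.0043 -0.0009 -0.022 ]  dworld [0.  3.3 0.6] min rows 0.1
```

Request:
{"op": "move_arm", "data": {"targets": [[[0,0,0,-0.01,0,0,0],[0,0,0,-0.006,0,0,0],[0,0,0,0,0,0,0]]]}}

```text
time_s: 23.35
eef_pos: [494.3, -159.4, 46.3]
ee_rot: [-0.488, -0.512, -0.488, 0.512]
force: [-0.0, -1.7, -0.2]
grip_width: 0.0
```

```bash
python3 plan.py 494.2 -158 47 -0.048
```

```text
t 23.35 pos [ 494.3 -159.4   46.3] jawyaw -0.0481 toolx [ 4.e-04 -7.e-04 -1.e+00] F [-0.  -1.7 -0.2] T [-0.32  0.05  0.03] w 0.0 q6 -0.49
turn(share) [-0.0001  0.0007 -0.0004]  shift if moved first [-0.0044 -0.0013 -0.0091]  shift if turned first [-0.0044 -0.0013 -0.0091]  dworld [-0.1  1.4  0.7] min rows 0.0
```

Request:
{"op": "move_arm", "data": {"targets": [[[0,0,0,-0.007,0,0,0],[0,0,0,0,0,0,0],[0,0,0,0,0,0,0]]]}}

```text
time_s: 23.65
eef_pos: [494.6, -159.1, 46.6]
ee_rot: [-0.489, -0.512, -0.487, 0.512]
force: [-0.4, -6.8, 0.4]
grip_width: -0.001
```

```bash
python3 plan.py 494.2 -158 47 -0.048
```

```text
t 23.65 pos [ 494.6 -159.1   46.6] jawyaw -0.0482 toolx [ 0.0012 -0.0022 -1.    ] F [-0.4 -6.8  0.4] T [-1.06 -0.01 -0.01] w -0.001 q6 -0.49
turn(share) [-0.0002  0.002  -0.0012]  shift if moved first [-0.0029 -0.0032 -0.0075]  shift if turned first [-0.0029 -0.0032 -0.0075]  dworld [-0.4  1.1  0.4] min rows 0.0
```

Request:
{"op": "move_arm", "data": {"targets": [[[0,0,0,-0.008,0,0,0],[0,0,0,-0.004,0,0,0],[0,0,0,0,0,0,0]]]}}

```text
time_s: 23.95
eef_pos: [495.2, -159.0, 47.1]
ee_rot: [-0.49, -0.511, -0.486, 0.512]
force: [-0.6, -15.1, 1.3]
grip_width: -0.003
```

```bash
python3 plan.py 494.2 -158 47 -0.048
```

```text
t 23.95 pos [ 495.2 -159.    47.1] jawyaw -0.048 toolx [ 0.0029 -0.0053 -1.    ] F [ -0.6 -15.1   1.3] T [-2.39  0.15  0.03] w -0.003 q6 -0.48
turn(share) [-0.0001  0.0049 -0.003 ]  shift if moved first [ 0.0006 -0.0073 -0.0062]  shift if turned first [ 0.0007 -0.0073 -0.0061]  dworld [-1.   1.  -0.1] min rows 0.0
```

Request:
{"op": "move_arm", "data": {"targets": [[[0,0,0,0.03,0,0,0],[0,0,0,0.1,0,0,0],[0,-0.1,0,0.25,0,0,0],[0,-0.25,0,0.3,0,0,0],[0,-0.25,0,0.3,0,0,0]]]}}

```text
time_s: 24.45
eef_pos: [487.2, -291.4, 125.9]
ee_rot: [0.487, 0.512, 0.488, -0.512]
force: [1.3, -1.1, -0.8]
grip_width: 0.002
```

Request:
{"op": "move_arm", "data": {"targets": [[[0,-0.25,0,0.3,0,0,0],[0,-0.2,0,0.3,0,0,0],[0,0,0,0,0,0,0]]]}}

```text
time_s: 24.75
eef_pos: [483.6, -375.6, 188.5]
ee_rot: [-0.489, -0.513, -0.484, 0.513]
force: [-0.3, 0.5, -1.1]
grip_width: -0.004
```

Run:
```python
from plan import plan
from h import *
plan(None)
for n in("top","scene"):
    im=ctrl.capture(n); cv2.imwrite(f"pics/{n}12.png",im[:,:,::-1])
a=cv2.imread("pics/top12.png")[230:275,290:380]
cv2.imwrite("pics/c12.png",cv2.resize(a,None,fx=8,fy=8,interpolation=cv2.INTER_CUBIC))
```

```text
t 24.75 pos [ 483.6 -375.6  188.5] jawyaw -0.0525 toolx [ 0.0046 -0.0059 -1.    ] F [-0.3  0.5 -1.1] T [ 0.06 -0.02 -0.01] w -0.004 q6 -0.8
```

View pics/c12.png

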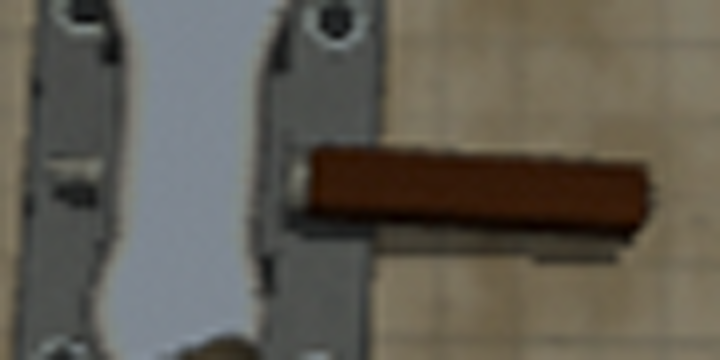

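View pics/top12.png

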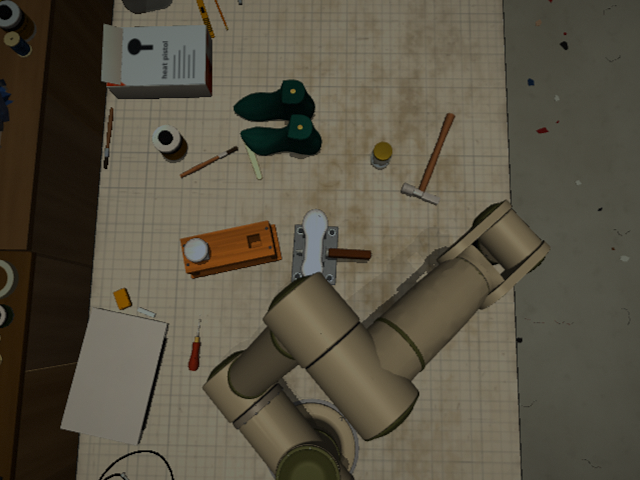

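Anvil home along the stand's x, pin through with its tip out on the far side and the collar at the pad, heel anvil and jar untouched. Handing in.

```bash
python3 -c "
from rig import ctrl
print(ctrl.finish_job())"
```

```text
the job is handed in; nothing more can be done
None
```

The sole anvil is seated in the bench stand and locked with the cross pin. I handed the job in at about 25 s of the 61 s allowed; no verdict was reported.

**What I did**
- **Anvil:** I gripped the sole anvil at its waist, lifted it out of the rack and turned it to lie along the stand's x. I then let it down until the shoulder met the rim; contact came at the expected height.
- **Pin:** I took the smaller of the two look-alikes, the one at (271, 424) in the top picture, and pushed it through from the −y side. After releasing it, I pressed on its end with closed fingers.

**What the last checks showed**
- **Collar seated:** The pin held firm at 15 N on its end without moving.
- **Pictures:** The last top view shows the anvil lying along the stand, the pin tip out on the far side and the collar at the socket face. The heel anvil and tack jar are in their places, and the gripper is well clear.

**Checks that were weak or disagreed**
- **Overlay:** A model overlay taken before the final press put the collar about 1.5 mm off the socket face. That is within the error of the calibration and the fit.
- **Blocked views:** The arm hid the collar from the scene camera, so only the top view and the forces confirm it. The tang went into the socket by feel, because both cameras were blocked.

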